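# Free a sticky pantry box lock and hold it unlocked

### The job

The lock on the green pantry box is sticky: take the yellow lubricant pen from its cradle, hold its nozzle steady for a good second pointing straight down at the keyhole from a few centimetres above it, then lay the pen back in its cradle. Then take the red-headed key from its wooden rest, push it fully home in the keyhole (wiggle it past the sticky part) and turn it a quarter turn clockwise as far as it goes. Finish still gripping the key and holding the lock turned against its spring; leave the blue jar, the trays, the scoop and the wooden spoon where they are.

Things in the scene. Friction and masses are not known exactly. Their poses are not given: they have to be found in the camera images.
- box: Fixed green box 220 x 220 x 80 mm, origin at the centre of its underside. A square steel lock, 56 x 56 x 30 mm, stands on its lid, its axis 30 mm from the box centre along -x. A low brass tongue and steel keeper (lower than the lock, reaching 52 mm from its axis) stand beside it on the +y side.
- keyhole (a point): Centre of the keyhole in the lock's top face, 110 mm above the shelf. z up, x the long way of the slot (18.5 x 7.5 mm, through an 8 mm face plate that lets the bit twist about 0.19 rad either way). The key goes in straight down, bit along x, either way round. Fully home, its collar sits on the face and its tip is 26 mm below this point; only then turn it.
- plug (a joint): Turn (rad) of the brass plug whose slot (19 x 6 mm) the bit meets 9 mm down: 0 in line with the keyhole, positive clockwise from above, stop at 1.571. Starts stuck within 0.24 either way: twist the key towards it or wiggle, pressing a few N, until it drops in. Friction 0.05 N m, return spring 0.08 N m/rad: springs back if let go. Key has 0.1 rad play, so turn it a bit farther.
- key_grip (a point): Point to grip on the key's red head, a block 30 mm (x) x 12 mm (y) x 36 mm (z) that reaches from 22 mm below to 14 mm above this point. Grip across y; x is the wide way of head and bit. The key stands upright in a hole in a fixed wooden block 50 x 50 x 34 mm, 26 mm deep in it; lift it straight up, clear, before moving sideways.
- key_tip (a point): Lower end of the key's steel bit, on the key's axis, 52 mm below key_grip. The bit is 16 mm (x) x 4.5 mm (y) x 10 mm high, same both ways round, with a 6 mm round shank above it and a 12 mm round collar whose underside is 26 mm above the tip.
- key: The whole key, 66 mm high, about 50 g: origin at the tip, z up towards the red head, x the wide way of head and bit.
- pen_grip (a point): Middle of the yellow handle of the lubricant pen: a bar 130 mm (x) x 18 mm (y) x 18 mm (z), about 70 g, lying level in its cradle 59 mm above the shelf. Grip it across y between the two cradle posts (gap 82 mm along x). x points to the nozzle end, z up.
- pen_tip (a point): Mouth of the pen's steel nozzle, which bends beyond the handle's end and points straight down (the pen's -z): 100 mm along x from pen_grip and 35 mm below it.
- pen: The whole pen: origin and axes as pen_grip.
- cradle_seat (a point): Where the middle of the pen's handle lies when the pen rests in the fixed grey cradle, 59 mm above the shelf; x along the pen, towards its nozzle at the start. Two posts stand 48 mm either side along x, their tops (under the handle) 9 mm below this point, with low cheeks flaring outwards, about 25 mm apart at the bottom. The foot is 130 x 70 x 8 mm.
- jar: Bystander: blue glass jar with metal lid, 80 mm across, 130 mm high; origin at the centre of its underside.
- trays: Bystander: stack of empty trays, 120 x 150 x 88 mm; origin at the centre of its underside.
- scoop: Bystander: box-shaped steel scoop lying flat, about 195 mm long, 50 mm wide, 42 mm high; origin under the neck, x towards the scoop's open box.
- spoon: Bystander: beech spoon lying flat, handle to its -x, about 20 mm high.
Mind the look-alikes: they are no part of the job. Of the things like the pen, leave any that is turquoise; of the rest the smaller one is meant.

How it is judged:
By the outcome, as a careful person would: the job done as asked, in the order asked, and still so for the second after the job is handed in, while the arm keeps its last pose, push and grip.
It also fails if it takes over 72 s, if anything falls off the work surface, if the arm or the gripper's body presses on something with over 40 N, if the wrist force passes 120 N, or if a joint passes its speed limit or range.

### The arm

A 6-joint arm with a two-finger parallel gripper is mounted at the origin on the work surface. World frame = base frame: x ahead of the robot, y to its left, z up, the work surface at z = 0. Lengths are in m, angles in rad, forces in N, time in s.
With the tool pointing down it reaches from about 0.275 to 1 m from the base axis. Payload 8.4 kg.
Tool frame: the origin (TCP) lies on the front face of the gripper's body, between the roots of the fingers; the fingertips stand 73 mm ahead of it and the grasp point (between the pads) lies 54 mm ahead of it; z points along the fingers, y is the direction in which the jaws open and shut (so a half turn about z gives the same grasp; the last joint's range is limited). The gripper opens to 85 mm and grips with 20 to 120 N. Pads are 22 mm wide; open, the fingers measure 114 mm over their backs; the gripper's body (76 mm by 85 mm) begins 54 mm behind the grasp point. The pads swing forward as they close: fully open they stand 13 mm farther back than shut.
Start: joints at [-1.128, 0.353, 1.633, -0, 1.155, -0.002], TCP at [0.269, -0.564, 0.304] pointing down, gripper open.
Joint ranges: [-2.63, 2.63], [-0.92, 2.1], [0.06, 2.66], [-1.3, 4.44], [0, 2.69], [-3.02, 3.02]. Speed limits (rad/s): [2.22, 2.22, 2.79, 3.14, 3.14, 3.14].

### API

Orientations are given as a unit quaternion [x, y, z, w].
In Python, from station import status, cams, job gives the robot as it stands.
- The arm moves only by the shell command python3 -m creep 'ROWS' [OPENING] [FORCE]. ROWS is a JSON object of lists of equal length, an entry for each row: "delta_pos": the shift along the tool's x, y, z in mm, a list of three; "twist": the turn about the tool's z in degrees. In form: {"delta_pos": [[dx, dy, dz], ...], "twist": [twist, ...]}. A call has 1 to 12 rows; each row shifts and turns the pose as measured when the row begins, along the tool's axes as they then stand; what a row does not reach is not made up. A row lasts 1/8 s, in which the tool goes at most 62.5 mm and 10.7 degrees, less where a joint would pass 70% of its speed; a pose out of reach is approached as far as the arm can. A call is refused whole if a number of a shift passes 62.5 or a number of a turn 10.7, either way. A call with a gripper value outside its range is refused whole. OPENING is the gripper command: -1 is fully open, 1 is shut, values between are in proportion, set as the call begins (- or left out, the last holds). The fingers move at their own pace and stop on an object; FORCE is the grip in N (left out, the last holds). Time passes only in rows, so rows that do not move let the fingers close. It gives the time, the measured TCP pose, the force and the opening at its end, in the units of the state.
- status.observe(): the state, without advancing time (a new reading comes with each control period).
- cams.grab_frame(name): name is "scene" or "side" or "wrist"; returns a dict with "img" (400x640x3 uint8, red, green, blue), "depth" (400x640 float32, m along the optical axis (not along the pixel's ray), 0 where there is no reading), "camera_matrix" (3x3 intrinsics, pixels), "R" (3x3) and "t" (3): a world point X has camera coordinates R X + t. Camera axes: x right, y down, z forward; pixel columns grow to the right and rows downward; lengths in m; the calibration is good to about 2 mm. The wrist camera is an equidistant fisheye: a pixel r from the principal point sees the ray r / f radians off the axis. A picture is of the moment at which its call begins.
- job.job_done(): hands the job in, once; it reports no verdict.
The state is a dict: "time_s": time; "joint_positions": joint angles; "joint_vel": joint speeds; "tau": joint torques, N m; "tcp_pos": TCP position; "eef_rot": TCP orientation; "wrist_force": force on the tool from outside, world axes, zero at the start; "moment": the same for the moment, N m; "width": finger opening in m.
Only numpy, scipy, OpenCV 4.12 (cv2) and the standard library are available. Lean on these libraries where they do the work, as an engineer would, in place of code of your own. Each camera call takes 0.05 s, during which the arm holds its last target.

## Working session

There is one attempt and no reset: what is moved stays moved. The work goes in short steps, Python scripts to look and compute and a shell command to move; the robot and the scene stay as the last step left them, time stands still between calls to the robot, and variables do not carry over. Pictures are saved under pics/ and viewed, and the job is handed in when it is done.

```bash
ls; mkdir -p pics
python3 - <<'E'
from station import status, cams
import cv2,numpy as np
print(status.observe())
for n in ["scene","side","wrist"]:
    f=cams.grab_frame(n)
    cv2.imwrite(f"pics/a_{n}.png",f["img"][:,:,::-1])
    np.savez(f"pics/a_{n}.npz",**f)
    print(n,f["camera_matrix"].round(1).tolist(),f["R"].round(3).tolist(),f["t"].round(3).tolist())
E
```

```text
pics
{'time_s': 0.0, 'joint_positions': array([-1.12840531e+00,  3.53680454e-01,  1.63413825e+00,  5.35010401e-06,
        1.15521979e+00, -2.42243832e-03]), 'joint_vel': array([-7.16411882e-04,  9.18943658e-04, -1.05674483e-03,  6.29186108e-04,
        1.54697895e-03,  9.49634521e-05]), 'tau': array([ 7.24816236e-04, -6.05255198e+01, -3.42067373e+01,  6.43444560e-05,
        9.42718587e-03,  2.41842957e-05]), 'tcp_pos': array([ 0.26875572, -0.56384163,  0.30313968]), 'eef_rot': array([ 9.75369388e-01,  2.20576595e-01, -1.55363676e-04, -7.06031340e-04]), 'wrist_force': array([ 0.11634272,  0.64609662, -0.34571451]), 'moment': array([-0.02104506, -0.04412475,  0.02320722]), 'width': 0.08534157447626961}
scene [[481.4, 0.0, 318.8], [0.0, 481.4, 207.0], [0.0, 0.0, 1.0]] [[0.792, 0.61, -0.003], [0.388, -0.507, -0.77], [-0.471, 0.609, -0.639]] [-0.311, -0.149, 1.719]
side [[439.9, 0.0, 321.0], [0.0, 439.9, 193.7], [0.0, 0.0, 1.0]] [[-0.778, -0.629, -0.009], [-0.368, 0.467, -0.804], [0.51, -0.622, -0.594]] [0.313, 0.304, 1.01]
wrist [[309.7, 0.0, 317.6], [0.0, 309.7, 197.9], [0.0, 0.0, 1.0]] [[0.431, -0.903, -0.002], [-0.863, -0.412, 0.291], [-0.263, -0.123, -0.957]] [-0.624, -0.037, 0.379]
```

View pics/a_scene.png

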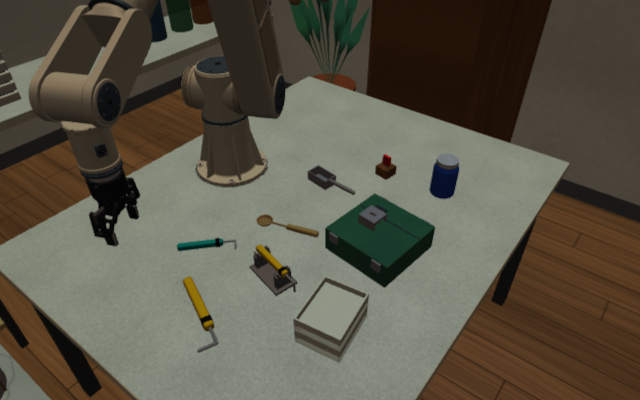

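View pics/a_side.png

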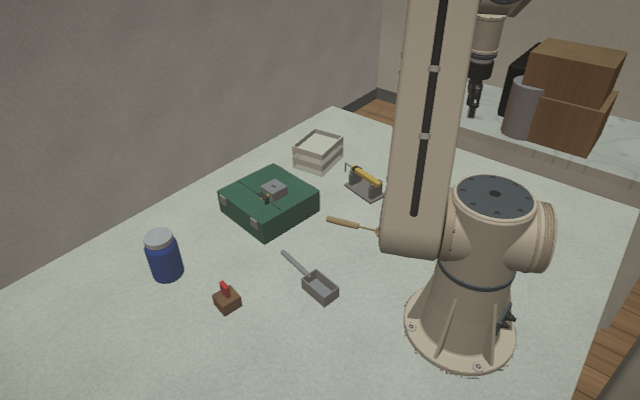

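View pics/a_wrist.png

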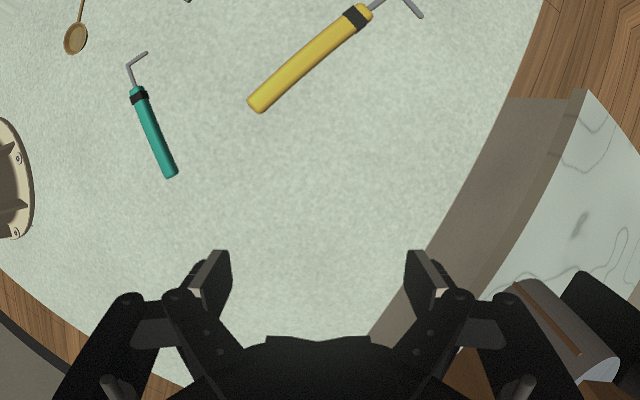

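```bash
cat > h.py <<'E'
import numpy as np, cv2
from scipy.spatial.transform import Rotation as Ro
def load(n): return dict(np.load(f"pics/{n}.npz"))
def cloud(f):
    K=f["camera_matrix"];d=f["depth"];h,w=d.shape
    u,v=np.meshgrid(np.arange(w),np.arange(h))
    c=np.stack([(u-K[0,2])/K[0,0]*d,(v-K[1,2])/K[1,1]*d,d],-1)
    X=(c-f["t"])@f["R"]
    X[d<=0]=np.nan
    return X
def ray(f,uv,fish=False):
    K=f["camera_matrix"];uv=np.atleast_2d(uv).astype(float)
    x=(uv[:,0]-K[0,2])/K[0,0];y=(uv[:,1]-K[1,2])/K[1,1]
    if fish:
        r=np.hypot(x,y)+1e-12
        d=np.stack([np.sin(r)*x/r,np.sin(r)*y/r,np.cos(r)],-1)
    else: d=np.stack([x,y,np.ones_like(x)],-1)
    return -f["R"].T@f["t"], d@f["R"]
def onplane(f,uv,z,fish=False):
    o,d=ray(f,uv,fish); s=(z-o[2])/d[:,2]; return (o+s[:,None]*d)
def proj(f,X,fish=False):
    K=f["camera_matrix"];c=np.atleast_2d(X)@f["R"].T+f["t"]
    if fish:
        r=np.hypot(c[:,0],c[:,1])+1e-12;th=np.arctan2(r,c[:,2])
        x=c[:,0]/r*th;y=c[:,1]/r*th
    else: x=c[:,0]/c[:,2];y=c[:,1]/c[:,2]
    return np.stack([x*K[0,0]+K[0,2],y*K[1,1]+K[1,2]],-1)
def hsv(f): return cv2.cvtColor(f["img"],cv2.COLOR_RGB2HSV)
def crop(f,u0,v0,u1,v1,name,s=4):
    cv2.imwrite(f"pics/{name}.png",cv2.resize(f["img"][v0:v1,u0:u1,::-1],None,fx=s,fy=s,interpolation=cv2.INTER_CUBIC))
E
python3 - <<'E'
from h import *
import numpy as np
for n in ["scene","side"]:
    f=load("a_"+n);X=cloud(f);H=hsv(f);h,s,v=H[...,0],H[...,1],H[...,2]
    print(n,"table z",np.nanmedian(X[250:270,120:160,2]) if n=="scene" else np.nanmedian(X[340:360,100:150,2]))
    g=(h>55)&(h<85)&(s>90)&(abs(X[...,2]-0.08)<.006)
    P=X[g];r=cv2.minAreaRect((P[:,:2]*1000).astype(np.float32));print("green lid",len(P),r,P[:,2].mean())
    c=np.array(r[0])/1000
    l=(abs(X[...,2]-.11)<.005)&(np.hypot(X[...,0]-c[0],X[...,1]-c[1])<.12)&(s<90)
    P=X[l];r=cv2.minAreaRect((P[:,:2]*1000).astype(np.float32));print("lock",len(P),r,P[:,2].mean())
    y=(h>18)&(h<32)&(s>150)&(v>90)
    nl,lab,st,ce=cv2.connectedComponentsWithStats(y.astype(np.uint8))
    for i in range(1,nl):
        if st[i,4]>40:
            P=X[lab==i];P=P[~np.isnan(P[:,0])];r=cv2.minAreaRect((P[:,:2]*1000).astype(np.float32));print("yellow",st[i],ce[i],np.round(r[0]),np.round(r[1]),r[2],np.percentile(P[:,2],[5,50,95]))
    y=((h>170)|(h<4))&(s>170)&(v>70)
    nl,lab,st,ce=cv2.connectedComponentsWithStats(y.astype(np.uint8))
    for i in range(1,nl):
        if st[i,4]>20:
            P=X[lab==i];P=P[~np.isnan(P[:,0])];r=cv2.minAreaRect((P[:,:2]*1000).astype(np.float32));print("red",st[i],ce[i],np.round(r[0]),np.round(r[1]),r[2],np.percentile(P[:,2],[5,50,95]))
    if n=="scene":
        crop(f,160,210,320,360,"c_pens",4)
        crop(f,310,130,480,290,"c_box",4)
    else: crop(f,200,140,400,320,"c_sbox",4)
E
```

```text
scene table z 0.0015568858957108705
green lid 3740 ((42.14154052734375, 688.6275634765625), (416.0543212890625, 2182.05078125), 42.86964416503906) 0.08125622188516704
lock 0 ((0.0, 0.0), (0.0, 0.0), 0.0) nan
yellow [256 245  27  24 178] [268.87078652 256.37640449] [ 460. -302.] [ 17. 105.] 76.0525131225586 [0.06610132 0.06912317 0.07178922]
yellow [183 277  26  41 400] [195.46   297.1625] [ 374. -492.] [ 23. 148.] 67.0133056640625 [0.02268131 0.02555654 0.02858036]
yellow [203 320  10   7  42] [207.83333333 323.04761905] [ 462. -529.] [22. 13.] 65.96743774414062 [0.01955236 0.02448888 0.02913568]
side table z 0.0005957523908159165
green lid 1 ((630.7922973632812, -20.625701904296875), (0.0, 0.0), 0.0) 0.07996409654494073
lock 259 ((606.0894165039062, -31.587669372558594), (58.82483673095703, 60.267364501953125), 82.57300567626953) 0.11001738426550993<stdin>:10: RuntimeWarning: Mean of empty slice.
  ret = ret.dtype.type(ret / rcount)
```

Run:
```python
import cv2
a=cv2.imread('pics/c_pens.png');print(a.shape)
```

```text
(600, 640, 3)
```

View pics/c_pens.png

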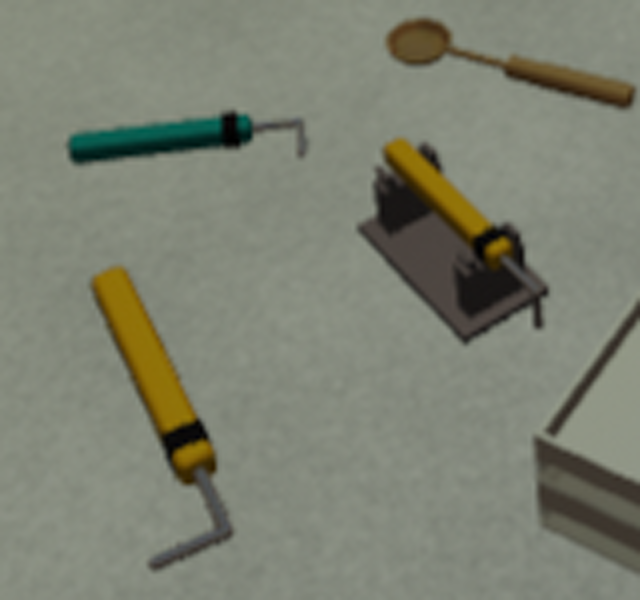

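View pics/c_box.png

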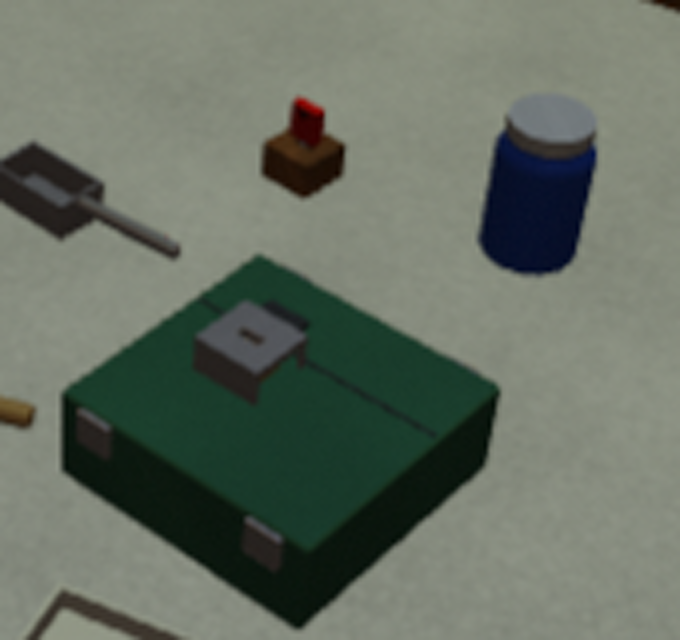

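View pics/c_sbox.png

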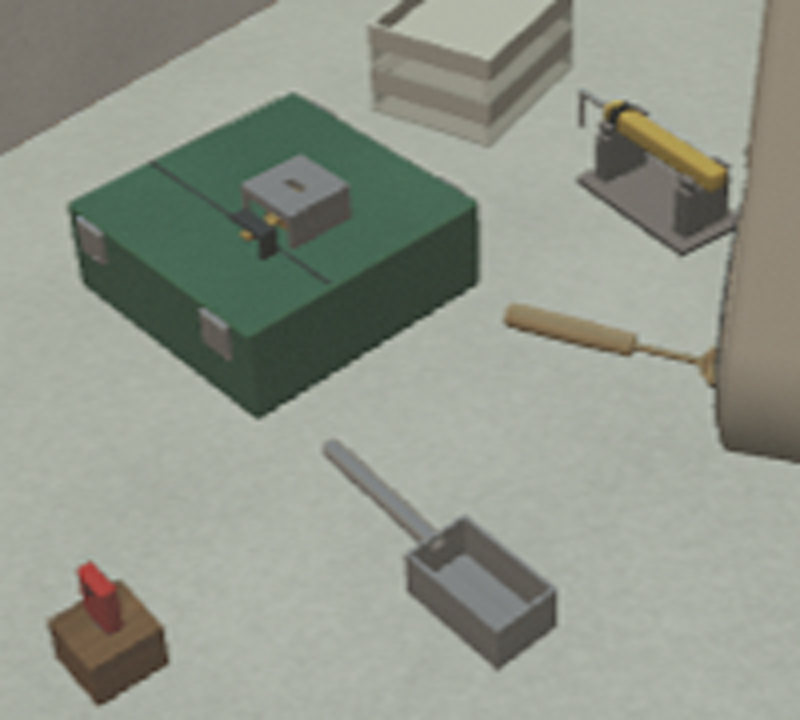

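Run:
```python
from h import *
np.set_printoptions(precision=4,suppress=True)
fs={n:load("a_"+n) for n in ["scene","side"]}
for n,f in fs.items():
    X=cloud(f);H=hsv(f);h,s,v=[H[...,i].astype(int) for i in range(3)]
    reg=(X[...,0]>.35)&(X[...,0]<.9)&(abs(X[...,1]+.05)<.3)
    g=(h>55)&(h<95)&(s>70)&(abs(X[...,2]-0.08)<.006)&reg
    P=X[g];r=cv2.minAreaRect((P[:,:2]*1000).astype(np.float32));print(n,"green lid",len(P),r,P[:,2].mean())
    l=(abs(X[...,2]-.11)<.008)&reg&(s<70)
    P=X[l];r=cv2.minAreaRect((P[:,:2]*1000).astype(np.float32));print("lock",len(P),r,P[:,2].mean())
    # keyhole: dark pixels in lock top
    m=l.astype(np.uint8);m=cv2.morphologyEx(m,cv2.MORPH_CLOSE,np.ones((9,9)))
    ys,xs=np.nonzero(m);print("lock bbox",xs.min(),xs.max(),ys.min(),ys.max())
    gray=cv2.cvtColor(f["img"],cv2.COLOR_RGB2GRAY).astype(float)
    y0,y1,x0,x1=ys.min(),ys.max()+1,xs.min(),xs.max()+1
    e=cv2.erode(m,np.ones((5,5)))
    med=np.median(gray[e>0]);w=np.clip(med-8-gray,0,None)*e
    yy,xx=np.nonzero(w>8);ww=w[yy,xx]
    c=np.array([(xx*ww).sum()/ww.sum(),(yy*ww).sum()/ww.sum()])
    Q=onplane(f,np.stack([xx,yy],-1),.11)[:,:2];q0=np.average(Q,axis=0,weights=ww)
    C=np.cov((Q-q0).T,aweights=ww);E,V=np.linalg.eigh(C)
    print("hole px",c,"n",len(xx),onplane(f,c,.11),"dir deg",np.degrees(np.arctan2(V[1,1],V[0,1])),np.sqrt(E))
    k=((h>170)|(h<8))&(s>150)&(v>50)&(X[...,2]>.03)&(X[...,2]<.11)&(X[...,0]>.2)&(X[...,0]<.9)&(abs(X[...,1])<.6)
    P=X[k]
    if len(P): 
        ys,xs=np.nonzero(k);t=P[P[:,2]>P[:,2].max()-.008]
        print("key",len(P),xs.mean(),ys.mean(),P.min(0),P.max(0));
        r=cv2.minAreaRect((P[:,:2]*1000).astype(np.float32));print(r)
    y=(h>15)&(h<34)&(s>120)&(abs(X[...,2]-.067)<.012)&(abs(X[...,0]-.46)<.12)&(abs(X[...,1]+.3)<.12)
    P=X[y]
    if len(P):r=cv2.minAreaRect((P[:,:2]*1000).astype(np.float32));print("pen",len(P),r,np.median(P[:,2]),np.percentile(P[:,2],98))
```

```text
scene green lid 3658 ((638.5855712890625, -38.52381896972656), (222.30081176757812, 217.48951721191406), 83.32374572753906) 0.08128220416188388
lock 339 ((608.0897827148438, -24.88701629638672), (78.5937271118164, 56.8781852722168), 84.88136291503906) 0.11015883020998053
lock bbox 359 386 205 224
hole px [372.3794 213.4932] n 16 [[ 0.6068 -0.0319  0.11  ]] dir deg 94.85496570176656 [0.0053 0.008 ]
key 40 386.925 159.1 [0.449  0.2786 0.0404] [0.4762 0.2948 0.0787]
((463.28363037109375, 284.611083984375), (25.67687225341797, 15.715546607971191), 12.71789836883545)
pen 289 ((470.0962219238281, -302.93988037109375), (25.50049591064453, 127.47877502441406), 75.13692474365234) 0.06802010655874728 0.07195931519421175
side green lid 2502 ((632.68017578125, -33.338951110839844), (216.6090545654297, 216.64035034179688), 83.44928741455078) 0.08064712750179548
lock 294 ((607.4951171875, -20.804180145263672), (80.57428741455078, 60.267364501953125), 82.57300567626953) 0.1092449007679822
lock bbox 257 286 178 197
hole px [265.9779 190.8488] n 47 [[ 0.605  -0.0022  0.11  ]] dir deg 100.57411270698934 [0.0081 0.0152]
key 34 223.35294117647058 284.6764705882353 [0.4476 0.2838 0.0708] [0.4725 0.2942 0.0773]
((460.2911071777344, 289.8658752441406), (8.62657356262207, 24.66856575012207), 80.65294647216797)
pen 178 ((462.6324157714844, -299.5290832519531), (22.290616989135742, 124.81100463867188), 75.57313537597656) 0.06636948853442408 0.0706340145726006
```

```bash
cat >> h.py <<'E'
def plan(st,target,yaw=None,n=4):
    """target TCP pos, yaw = world angle (deg) of tool x; prints per-row tool-frame mm and twist"""
    R=Ro.from_quat(st["eef_rot"]).as_matrix()
    th=np.degrees(np.arctan2(R[1,0],R[0,0]))
    dy=0 if yaw is None else (yaw-th+180)%360-180
    D=(np.array(target)-st["tcp_pos"])*1000
    print("tcp",st["tcp_pos"].round(4),"yaw %.2f tilt z %s t=%.2f w=%.4f F=%s"%(th,R[:,2].round(4),st["time_s"],st["width"],st["wrist_force"].round(1)))
    print("world D",D.round(1),"dist %.1f"%np.linalg.norm(D),"dyaw %.2f -> twist total %.2f"%(dy,-dy))
    rows=[]
    for i in range(n):
        a=np.radians(th+dy*i/n);c,s=np.cos(a),np.sin(a)
        d=D/n
        rows.append([round(c*d[0]+s*d[1],1),round(s*d[0]-c*d[1],1),round(-d[2],1)])
    print(rows,"twist each %.2f"%(-dy/n))
E
python3 - <<'E'
from h import *
from station import status
f=load("a_wrist");print(-f["R"].T@f["t"],f["R"][2])
plan(status.observe(),[.45,-.297,.26],-15,n=6)
E
```

```text
[ 0.33652867 -0.53151634  0.37243522] [-0.26336213 -0.12340802 -0.95677105]
tcp [ 0.2688 -0.5639  0.3033] yaw 25.49 tilt z [-5.e-04  1.e-03 -1.e+00] t=0.15 w=0.0857 F=[-0.3 -0.3  0.7]
world D [181.2 266.9 -43.3] dist 325.5 dyaw -40.49 -> twist total 40.49
[[np.float64(46.4), np.float64(-27.2), np.float64(7.2)], [np.float64(42.9), np.float64(-32.4), np.float64(7.2)], [np.float64(38.8), np.float64(-37.2), np.float64(7.2)], [np.float64(34.1), np.float64(-41.5), np.float64(7.2)], [np.float64(29.0), np.float64(-45.3), np.float64(7.2)], [np.float64(23.5), np.float64(-48.4), np.float64(7.2)]] twist each 6.75
```

```bash
python3 -m creep '{"delta_pos":[[46,-27,7],[43,-32,7],[39,-37,7],[34,-41,7],[29,-45,7],[23,-48,7],[0,0,0]],"twist":[6.75,6.75,6.75,6.75,6.75,6.75,0]}' -1
cat > look.py <<'E'
import sys
from h import *
from station import cams,status
n=sys.argv[1];name=sys.argv[2]
f=cams.grab_frame(n);np.savez(f"pics/{name}.npz",**f);cv2.imwrite(f"pics/{name}.png",f["img"][:,:,::-1])
plan(status.observe(),status.observe()["tcp_pos"],n=1)
E
python3 look.py wrist b_wrist
```

```text
time_s: 1.02
tcp_pos: [0.4563, -0.2933, 0.2588]
eef_rot: [0.99, -0.144, -0.0, -0.0]
wrist_force: [-0.5, -0.4, 0.5]
width: 0.0853
tcp [ 0.4557 -0.2947  0.2591] yaw -16.47 tilt z [-8.e-04  2.e-04 -1.e+00] t=1.07 w=0.0855 F=[0.9 0.1 0.4]
world D [0. 0. 0.] dist 0.0 dyaw 0.00 -> twist total 0.00
[[np.float64(0.0), np.float64(-0.0), np.float64(-0.0)]] twist each 0.00
```

View pics/b_wrist.png

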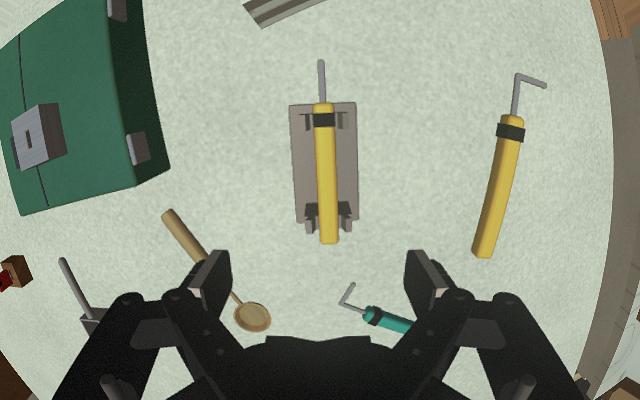

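The wrist view shows the cradle pen (handle from (323,105) to (329,240), nozzle towards the top), the larger yellow pen at (498,190), the turquoise one at (385,318), the lock and keyhole at (29,139), and the key at (5,278). The one in the cradle fits: it is yellow, the smaller of the two, and seated in the cradle.

Run:
```python
from h import *
np.set_printoptions(precision=4,suppress=True)
f=load("b_wrist");H=hsv(f);h,s,v=[H[...,i].astype(int) for i in range(3)]
def comp(m,seed,):
    nl,lab,st,ce=cv2.connectedComponentsWithStats(m.astype(np.uint8));return lab==lab[seed[1],seed[0]]
y=(h>15)&(h<34)&(s>120)&(v>80)
y[:,:260]=0;y[:,400:]=0
blk=np.zeros_like(y);blk[110:130,312:338]=(v[110:130,312:338]<70)
m=cv2.morphologyEx((y|blk).astype(np.uint8),cv2.MORPH_OPEN,np.ones((3,3)))
m=comp(m>0,(326,180));ys,xs=np.nonzero(m);print(xs.min(),xs.max(),ys.min(),ys.max(),m.sum())
B=onplane(f,np.stack([xs,ys],-1),.062,True)[:,:2]
for z in (.059,.068):
    Q=onplane(f,np.stack([xs,ys],-1),z,True)[:,:2]
    r=cv2.minAreaRect((Q*1000).astype(np.float32));print(z,r)
# keyhole
cr=f["img"][90:180,0:80];cv2.imwrite("pics/b_hole.png",cv2.resize(cr[:,:,::-1],None,fx=6,fy=6,interpolation=cv2.INTER_CUBIC))
# nozzle gray top
for p in [(321,62),(29,139)]: print(p,onplane(f,p,.059,True),onplane(f,p,.11,True))
# predicted from estimates
c=np.array([.466,-.301]);a=np.radians(-15)
```

```text
313 337 103 243 2740
0.059 ((466.37066650390625, -303.2371826171875), (17.894245147705078, 130.64227294921875), 76.17306518554688)
0.068 ((468.4427185058594, -303.59765625), (17.2954044342041, 126.2702407836914), 76.17304229736328)
(321, 62) [[ 0.5644 -0.3273  0.059 ]] [[ 0.5576 -0.3248  0.11  ]]
(29, 139) [[0.6236 0.0299 0.059 ]] [[ 0.6055 -0.0353  0.11  ]]
```

View pics/b_hole.png

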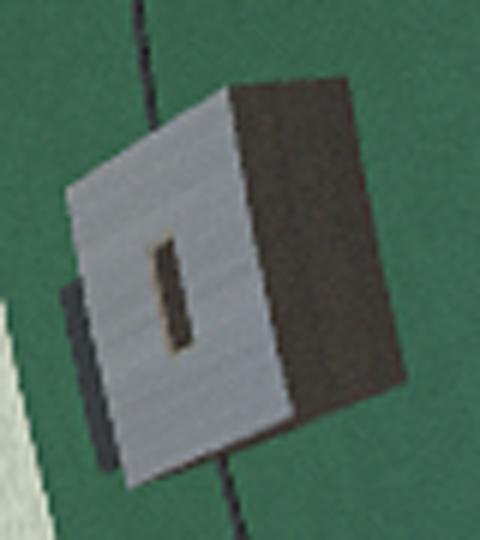

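Run:
```python
from h import *
from station import status
plan(status.observe(),[.467,-.3034,.20],-13.8,n=2)
```

```text
tcp [ 0.4557 -0.2947  0.2591] yaw -16.47 tilt z [-8.e-04  2.e-04 -1.e+00] t=1.07 w=0.0855 F=[0.9 0.1 0.4]
world D [ 11.3  -8.7 -59.1] dist 60.8 dyaw 2.67 -> twist total -2.67
[[np.float64(6.7), np.float64(2.6), np.float64(29.5)], [np.float64(6.6), np.float64(2.7), np.float64(29.5)]] twist each -1.34
```

```bash
python3 -m creep '{"delta_pos":[[6.7,2.6,29.5],[6.6,2.7,29.5],[0,0,0],[0,0,0]],"twist":[-1.3,-1.3,0,0]}' -1
python3 look.py wrist c_wrist
python3 - <<'E'
from h import *
from station import status
f=load("c_wrist");H=hsv(f);h,s,v=[H[...,i].astype(int) for i in range(3)]
y=(h>15)&(h<34)&(s>120)&(v>80);y[:,:260]=0;y[:,400:]=0
ys,xs=np.nonzero(y);
Q=onplane(f,np.stack([xs,ys],-1),.068,True)[:,:2]
r=cv2.minAreaRect((Q*1000).astype(np.float32));print(r,len(xs))
plan(status.observe(),[.467,-.3034,.112],-13.8,n=2)
E
```

```text
time_s: 1.58
tcp_pos: [0.4661, -0.307, 0.2005]
eef_rot: [0.993, -0.12, 0.0, 0.001]
wrist_force: [0.1, 0.1, -0.1]
width: 0.0853
tcp [ 0.4661 -0.3069  0.2006] yaw -13.75 tilt z [ 5.0e-04 -2.1e-03 -1.0e+00] t=1.62 w=0.0856 F=[-0.   0.4 -0.2]
world D [0. 0. 0.] dist 0.0 dyaw 0.00 -> twist total 0.00
[[np.float64(0.0), np.float64(-0.0), np.float64(-0.0)]] twist each 0.00
((469.1112060546875, -303.8525390625), (17.310325622558594, 126.4283447265625), 76.30908966064453) 3687
tcp [ 0.4661 -0.3069  0.2006] yaw -13.75 tilt z [ 5.0e-04 -2.1e-03 -1.0e+00] t=1.62 w=0.0856 F=[-0.   0.4 -0.2]
world D [  0.9   3.5 -88.6] dist 88.7 dyaw -0.05 -> twist total 0.05
[[np.float64(0.0), np.float64(-1.8), np.float64(44.3)], [np.float64(0.0), np.float64(-1.8), np.float64(44.3)]] twist each 0.03
```

View pics/c_wrist.png

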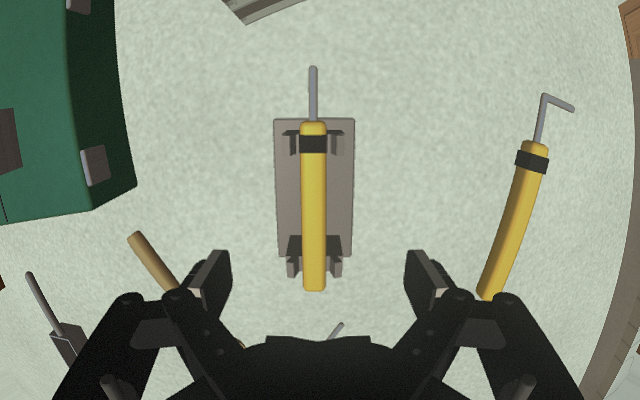

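```bash
python3 -m creep '{"delta_pos":[[0.5,-2,30],[0.5,-2,30],[0,0,26],[0,0,0],[0,0,0]],"twist":[0,0,0,0,0]}' -1
python3 - <<'E'
from h import *
from station import status
plan(status.observe(),[.4675,-.3036,.112],-13.8,n=1)
E
```

```text
time_s: 2.25
tcp_pos: [0.4704, -0.3066, 0.1198]
eef_rot: [0.993, -0.121, 0.005, 0.003]
wrist_force: [0.1, 0.4, 0.3]
width: 0.0855
tcp [ 0.4704 -0.3066  0.1198] yaw -13.86 tilt z [ 0.0091 -0.008  -0.9999] t=2.25 w=0.0855 F=[0.1 0.4 0.3]
world D [-2.9  3.  -7.8] dist 8.8 dyaw 0.06 -> twist total -0.06
[[np.float64(-3.5), np.float64(-2.2), np.float64(7.8)]] twist each -0.06
```

```bash
python3 -m creep '{"delta_pos":[[-3.5,-2.2,8],[0,0,0]],"twist":[0,0]}' -1
python3 - <<'E'
from h import *
from station import status
plan(status.observe(),[.4675,-.3036,.112],-13.8,n=1)
E
```

```text
time_s: 2.5
tcp_pos: [0.4681, -0.3041, 0.1134]
eef_rot: [0.993, -0.121, 0.006, 0.004]
wrist_force: [-0.3, -0.2, -0.0]
width: 0.0853
tcp [ 0.4681 -0.3041  0.1134] yaw -13.87 tilt z [ 0.0117 -0.0097 -0.9999] t=2.50 w=0.0853 F=[-0.3 -0.2 -0. ]
world D [-0.6  0.5 -1.4] dist 1.6 dyaw 0.07 -> twist total -0.07
[[np.float64(-0.7), np.float64(-0.3), np.float64(1.4)]] twist each -0.07
```

```bash
python3 -m creep '{"delta_pos":[[-0.5,-0.3,1],[0,0,0],[0,0,0],[0,0,0],[0,0,0],[0,0,0]],"twist":[0,0,0,0,0,0]}' 1 50
python3 look.py wrist d_wrist
```

```text
time_s: 3.25
tcp_pos: [0.4682, -0.3039, 0.1133]
eef_rot: [0.993, -0.121, 0.007, 0.004]
wrist_force: [-0.7, 0.8, 0.5]
width: 0.0172
tcp [ 0.4682 -0.3039  0.1133] yaw -13.86 tilt z [ 0.0129 -0.0105 -0.9999] t=3.30 w=0.0173 F=[-0.8  0.2  0.4]
world D [0. 0. 0.] dist 0.0 dyaw 0.00 -> twist total 0.00
[[np.float64(0.0), np.float64(-0.0), np.float64(-0.0)]] twist each 0.00
```

View pics/d_wrist.png

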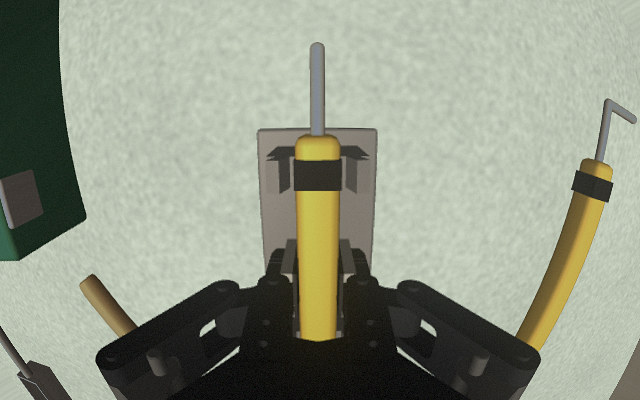

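The pen is held between the two posts (jaw width 17 mm, pen centred at column 318, nozzle at (317,45)). Lifting it next.

```bash
python3 -m creep '{"delta_pos":[[0,0,-10],[0,0,-20],[0,0,-25],[0,0,-25],[0,0,-25],[0,0,-20],[0,0,0]],"twist":[0,0,0,0,0,0,0]}'
python3 - <<'E'
from h import *
from station import status
a=np.radians(-13.8)
k=np.array([.606,-.032]);g=k-.1*np.array([np.cos(a),np.sin(a)])
print(g);plan(status.observe(),[g[0],g[1],.24],-13.8,n=6)
E
```

```text
time_s: 4.18
tcp_pos: [0.4662, -0.3023, 0.245]
eef_rot: [0.993, -0.121, 0.007, 0.004]
wrist_force: [1.0, 0.3, -0.9]
width: 0.017
[ 0.50888657 -0.00814665]
tcp [ 0.4662 -0.3023  0.245 ] yaw -13.86 tilt z [ 0.0132 -0.0107 -0.9999] t=4.17 w=0.0170 F=[ 1.   0.3 -0.9]
world D [ 42.7 294.2  -5. ] dist 297.3 dyaw 0.06 -> twist total -0.06
[[np.float64(-4.8), np.float64(-49.3), np.float64(0.8)], [np.float64(-4.8), np.float64(-49.3), np.float64(0.8)], [np.float64(-4.8), np.float64(-49.3), np.float64(0.8)], [np.float64(-4.8), np.float64(-49.3), np.float64(0.8)], [np.float64(-4.8), np.float64(-49.3), np.float64(0.8)], [np.float64(-4.8), np.float64(-49.3), np.float64(0.8)]] twist each -0.01
```

```bash
python3 -m creep '{"delta_pos":[[-2,-20,0],[-5,-45,1],[-5,-50,1],[-5,-50,1],[-5,-50,1],[-5,-45,0],[-2,-30,0],[0,0,0],[0,0,0]],"twist":[0,0,0,0,0,0,0,0,0]}'
python3 look.py wrist e_wrist; python3 look.py scene e_scene;  python3 look.py side e_side
```

```text
time_s: 5.3
tcp_pos: [0.5028, 0.0018, 0.2307]
eef_rot: [0.993, -0.121, 0.001, 0.004]
wrist_force: [-0.9, 0.0, 0.2]
width: 0.0173
tcp [0.5028 0.0015 0.2308] yaw -13.90 tilt z [ 0.0014 -0.0073 -1.    ] t=5.35 w=0.0168 F=[-0.3  0.7 -0.8]
world D [0. 0. 0.] dist 0.0 dyaw 0.00 -> twist total 0.00
[[np.float64(0.0), np.float64(-0.0), np.float64(-0.0)]] twist each 0.00
tcp [0.503  0.0011 0.231 ] yaw -13.93 tilt z [ 0.0019 -0.0074 -1.    ] t=5.40 w=0.0170 F=[-0.5 -0.4 -1.4]
world D [0. 0. 0.] dist 0.0 dyaw 0.00 -> twist total 0.00
[[np.float64(0.0), np.float64(-0.0), np.float64(-0.0)]] twist each 0.00
tcp [0.5032 0.0009 0.2312] yaw -13.96 tilt z [ 0.0023 -0.0074 -1.    ] t=5.45 w=0.0174 F=[-0.6 -1.1 -1.1]
world D [0. 0. 0.] dist 0.0 dyaw 0.00 -> twist total 0.00
[[np.float64(0.0), np.float64(-0.0), np.float64(-0.0)]] twist each 0.00
```

View pics/e_wrist.png

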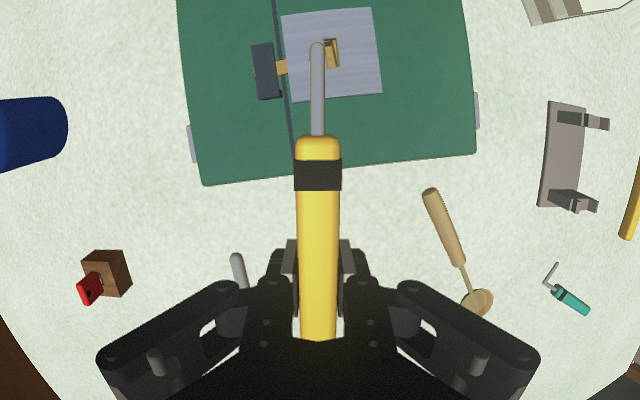

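View pics/e_scene.png

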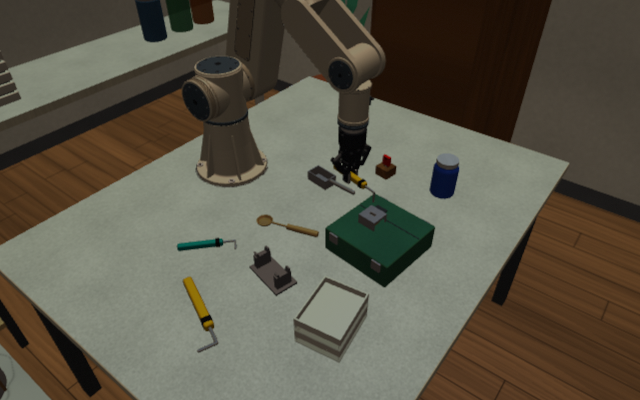

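The wrist view shows the nozzle bend at (317,45), with the brass-rimmed keyhole at (332,53) just beside it. The key is at (90,288) and the wooden block at (107,273).

Run:
```python
from h import *
np.set_printoptions(precision=4,suppress=True)
f=load("e_wrist")
a=cv2.resize(f["img"][0:110,250:400,::-1],None,fx=5,fy=5,interpolation=cv2.INTER_CUBIC);cv2.imwrite("pics/e_hole.png",a)
a=cv2.resize(f["img"][240:315,65:145,::-1],None,fx=7,fy=7,interpolation=cv2.INTER_CUBIC);cv2.imwrite("pics/e_key.png",a)
```

```text
(no output)
```

View pics/e_hole.png

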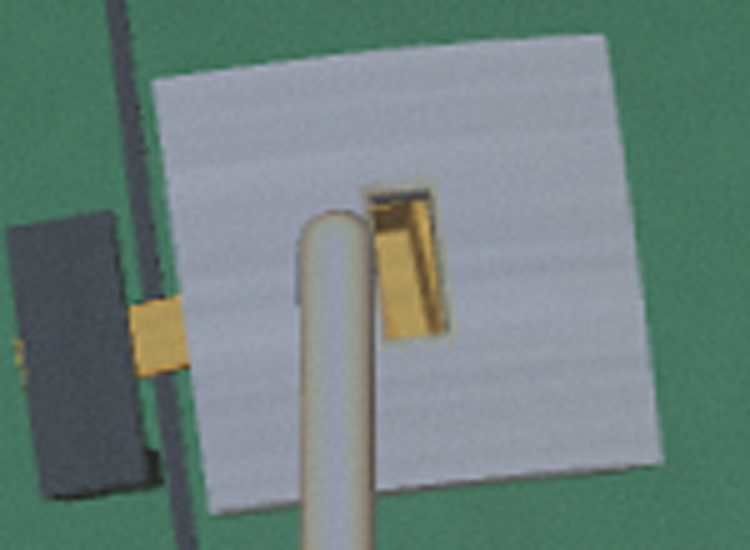

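View pics/e_key.png

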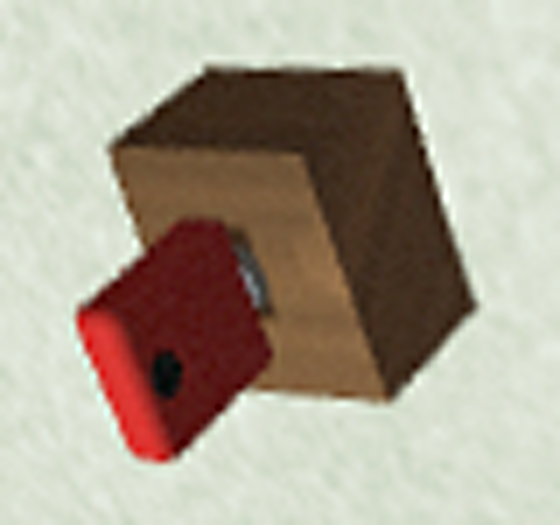

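Run:
```python
from h import *
np.set_printoptions(precision=4,suppress=True)
f=load("e_wrist")
sl=np.array([(366,188),(434,184),(448,333),(385,340)])/5+[250,0]-.4
lk=np.array([(155,80),(603,37),(662,463),(211,513)])/5+[250,0]-.4
for p in (sl,lk):
    Q=onplane(f,p,.11,True)[:,:2];print(Q,Q.mean(0))
    e=np.roll(Q,-1,0)-Q;print(np.linalg.norm(e,axis=1)*1000,np.degrees(np.arctan2(e[:,1],e[:,0])))
# key: top face bright red corners (crop7 from 65,240)
tk=np.array([(78,312),(112,308),(180,455),(140,462)])/7+[65,240]-.4
Q=onplane(f,tk,.074,True)[:,:2];print("key top",Q,Q.mean(0));e=np.roll(Q,-1,0)-Q;print(np.linalg.norm(e,axis=1)*1000,np.degrees(np.arctan2(e[:,1],e[:,0])))
# block top corners visible
bk=np.array([(110,147),(303,155),(390,402)])/7+[65,240]-.4
Q=onplane(f,bk,.034,True)[:,:2];print("blk",Q,(Q[0]+Q[2])/2);e=np.diff(Q,axis=0);print(np.linalg.norm(e,axis=1)*1000,np.degrees(np.arctan2(e[:,1],e[:,0])))
# other views keyhole
for n,uv in (("scene",(373,214.2)),("side",(273.3,186))): 
    print(n,onplane(load("a_"+n),uv,.11))
# pen tip predicted in side/scene images
```

```text
[[ 0.617  -0.0296]
 [ 0.6156 -0.0377]
 [ 0.5969 -0.0348]
 [ 0.5977 -0.0272]] [ 0.6068 -0.0323]
[ 8.2344 18.9983  7.6598 19.4053] [-99.3728 171.1871  83.565   -7.0978]
[[ 0.6374 -0.0082]
 [ 0.6307 -0.063 ]
 [ 0.5757 -0.0568]
 [ 0.5821 -0.0017]] [ 0.6065 -0.0324]
[55.1863 55.3178 55.482  55.681 ] [-97.0144 173.5555  83.3628  -6.7512]
key top [[0.4763 0.2872]
 [0.4761 0.2778]
 [0.4483 0.2808]
 [0.4477 0.2925]] [0.4621 0.2845]
[ 9.4095 27.9313 11.7047 29.1058] [-91.1757 173.7518  93.2189 -10.529 ]
blk [[0.4894 0.3071]
 [0.4807 0.2587]
 [0.4323 0.2677]] [0.4608 0.2874]
[49.1079 49.2066] [-100.1489  169.4455]
scene [[ 0.6098 -0.0334  0.11  ]]
side [[ 0.6052 -0.0324  0.11  ]]
```

Run:
```python
from h import *
from station import status
np.set_printoptions(precision=4,suppress=True)
f=load("e_wrist");fd=load("d_wrist")
print("end now",onplane(f,(316.6,41.6),.177,True),"expected tip ~", np.array([.5030,.0012])+.1*np.array([np.cos(np.radians(-13.9)),np.sin(np.radians(-13.9))]))
print("end seated",onplane(fd,(317.0,43),.059,True),"pred tip",np.array([.4675,-.3036])+.1*np.array([np.cos(np.radians(-13.8)),np.sin(np.radians(-13.8))]))
st=status.observe()
tip=np.array([.5030,.0012])+.1*np.array([np.cos(np.radians(-13.9)),np.sin(np.radians(-13.9))])
e=np.array([.6066,-.0324])-tip
plan(st,[.5030+e[0],.0012+e[1],.229],-13.9,n=2)
```

```text
end now [[ 0.6011 -0.0217  0.177 ]] expected tip ~ [ 0.6001 -0.0228]
end seated [[ 0.5669 -0.3276  0.059 ]] pred tip [ 0.5646 -0.3275]
tcp [0.5032 0.0009 0.2312] yaw -13.96 tilt z [ 0.0023 -0.0074 -1.    ] t=5.45 w=0.0174 F=[-0.6 -1.1 -1.1]
world D [ 6.3 -9.3 -2.2] dist 11.4 dyaw 0.06 -> twist total -0.06
[[np.float64(4.2), np.float64(3.7), np.float64(1.1)], [np.float64(4.2), np.float64(3.7), np.float64(1.1)]] twist each -0.03
```

```bash
python3 -m creep '{"delta_pos":[[4.2,3.7,0.5],[4.2,3.7,0.5],[0,0,0],[0,0,0]],"twist":[0,0,0,0]}'
python3 look.py wrist f_wrist;python3 look.py side f_side;python3 look.py scene f_scene
python3 - <<'E'
from h import *
from station import status
st=status.observe()
f=load("f_wrist");cv2.imwrite("pics/f_hole.png",cv2.resize(f["img"][0:110,250:400,::-1],None,fx=5,fy=5,interpolation=cv2.INTER_CUBIC))
A=load("f_side");B=load("f_scene")
a=[cv2.resize(g["img"][v:v+60,u:u+60,::-1],(400,400),interpolation=cv2.INTER_CUBIC) for g,u,v in ((A,245,140),(B,345,170))]
cv2.imwrite("pics/f_2.png",np.hstack(a))
p=st["tcp_pos"];R=Ro.from_quat(st["eef_rot"]).as_matrix();tip=p+R@np.array([.1,0,.089]);print("tip",tip)
for g,u,v in ((A,245,140),(B,345,170)):
  print([((q-[u,v])*400/60).round(0) for q in proj(g,[tip,[.6066,-.0324,.11]])])
E
```

```text
time_s: 5.95
tcp_pos: [0.5101, -0.011, 0.2302]
eef_rot: [0.992, -0.123, 0.002, 0.004]
wrist_force: [0.1, -0.2, -0.8]
width: 0.0172
tcp [ 0.5101 -0.011   0.2303] yaw -14.15 tilt z [ 0.0027 -0.0077 -1.    ] t=6.00 w=0.0169 F=[ 0.3  0.1 -0.2]
world D [0. 0. 0.] dist 0.0 dyaw 0.00 -> twist total 0.00
[[np.float64(0.0), np.float64(-0.0), np.float64(-0.0)]] twist each 0.00
tcp [ 0.5101 -0.0109  0.2303] yaw -14.13 tilt z [ 0.0027 -0.0077 -1.    ] t=6.05 w=0.0174 F=[-1.  -0.2 -0.7]
world D [0. 0. 0.] dist 0.0 dyaw 0.00 -> twist total 0.00
[[np.float64(0.0), np.float64(-0.0), np.float64(-0.0)]] twist each 0.00
tcp [ 0.5101 -0.0108  0.2303] yaw -14.12 tilt z [ 0.0027 -0.0077 -1.    ] t=6.10 w=0.0175 F=[-0.3 -0.4  0. ]
world D [0. 0. 0.] dist 0.0 dyaw 0.00 -> twist total 0.00
[[np.float64(0.0), np.float64(-0.0), np.float64(-0.0)]] twist each 0.00
tip [ 0.60728744 -0.03583389  0.14173288]
[array([185., 241.]), array([186., 305.])]
[array([184., 237.]), array([182., 290.])]
```

View pics/f_hole.png

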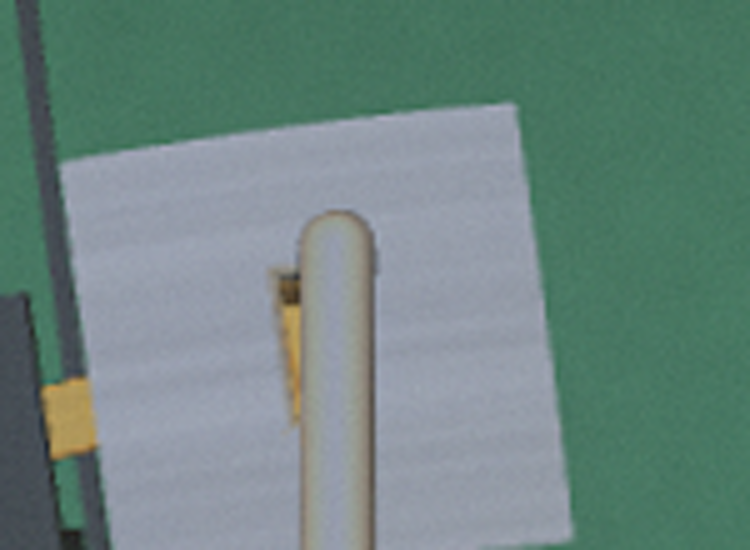

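View pics/f_2.png

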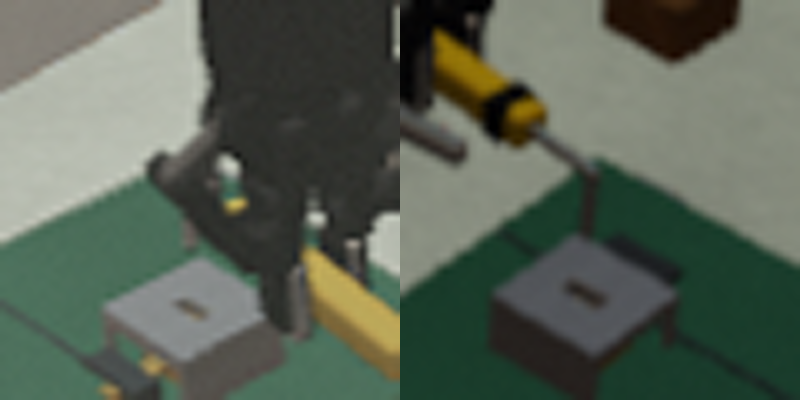

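```bash
python3 -m creep '{"delta_pos":[[-1.4,-3.2,1],[0,0,0],[0,0,0]],"twist":[0,0,0]}'
python3 look.py wrist g_wrist
python3 - <<'E'
from h import *
from station import status
st=status.observe()
f=load("g_wrist");cv2.imwrite("pics/g_hole.png",cv2.resize(f["img"][0:110,250:400,::-1],None,fx=5,fy=5,interpolation=cv2.INTER_CUBIC))
p=st["tcp_pos"];R=Ro.from_quat(st["eef_rot"]).as_matrix();tip=p+R@np.array([.1,0,.089]);print("tip",tip)
E
```

```text
time_s: 6.48
tcp_pos: [0.5093, -0.0067, 0.2292]
eef_rot: [0.992, -0.123, 0.002, 0.004]
wrist_force: [0.0, 0.2, -0.5]
width: 0.0167
tcp [ 0.5093 -0.0067  0.2292] yaw -14.10 tilt z [ 0.0025 -0.0076 -1.    ] t=6.53 w=0.0174 F=[-0.1 -0.7 -0.6]
world D [0. 0. 0.] dist 0.0 dyaw 0.00 -> twist total 0.00
[[np.float64(0.0), np.float64(-0.0), np.float64(-0.0)]] twist each 0.00
tip [ 0.60648823 -0.03174688  0.14059725]
```

View pics/g_hole.png

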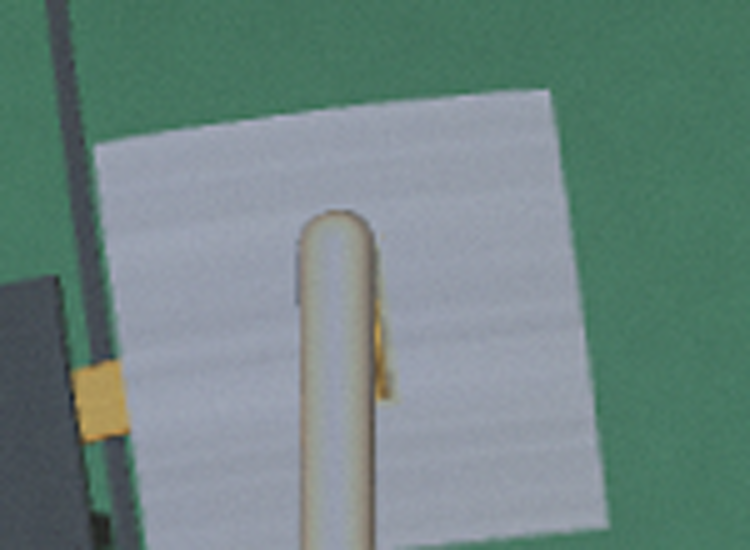

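The nozzle is over the slot, tip about 1 mm from the keyhole axis and 30 mm above it. Holding it there.

```bash
python3 -m creep '{"delta_pos":[[0,0,0],[0,0,0],[0,0,0],[0,0,0],[0,0,0],[0,0,0],[0,0,0],[0,0,0],[0,0,0],[0,0,0],[0,0,0],[0,0,0]],"twist":[0,0,0,0,0,0,0,0,0,0,0,0]}'
python3 - <<'E'
from h import *
from station import status
st=status.observe()
p=st["tcp_pos"];R=Ro.from_quat(st["eef_rot"]).as_matrix();tip=p+R@np.array([.1,0,.089]);print("tip",tip)
plan(st,[.4682,-.3039,.20],-13.86,n=6)
E
```

```text
time_s: 8.02
tcp_pos: [0.5093, -0.0068, 0.2292]
eef_rot: [0.992, -0.123, 0.002, 0.004]
wrist_force: [0.5, -0.1, -0.9]
width: 0.0167
tip [ 0.60655775 -0.03181445  0.14064643]
tcp [ 0.5093 -0.0068  0.2292] yaw -14.10 tilt z [ 0.0026 -0.0076 -1.    ] t=8.03 w=0.0167 F=[ 0.5 -0.1 -0.9]
world D [ -41.1 -297.1  -29.2] dist 301.4 dyaw 0.24 -> twist total -0.24
[[np.float64(5.4), np.float64(49.7), np.float64(4.9)], [np.float64(5.4), np.float64(49.7), np.float64(4.9)], [np.float64(5.3), np.float64(49.7), np.float64(4.9)], [np.float64(5.3), np.float64(49.7), np.float64(4.9)], [np.float64(5.3), np.float64(49.7), np.float64(4.9)], [np.float64(5.2), np.float64(49.7), np.float64(4.9)]] twist each -0.04
```

```bash
python3 -m creep '{"delta_pos":[[2,20,0],[5,45,0],[5,50,0],[5,50,3],[5,50,3],[5,45,3],[3,25,0],[0,0,0],[0,0,0]],"twist":[0,0,0,0,0,0,0,0,0]}'
python3 - <<'E'
from h import *
from station import status
st=status.observe()
plan(st,[.4682,-.3039,.16],-13.86,n=3)
E
```

```text
time_s: 9.15
tcp_pos: [0.4689, -0.2989, 0.2224]
eef_rot: [0.993, -0.122, 0.003, 0.004]
wrist_force: [-0.1, -0.1, 0.0]
width: 0.0171
tcp [ 0.4689 -0.2989  0.2224] yaw -14.01 tilt z [ 0.0053 -0.0078 -1.    ] t=9.15 w=0.0171 F=[-0.1 -0.1  0. ]
world D [ -0.7  -5.  -62.4] dist 62.6 dyaw 0.15 -> twist total -0.15
[[np.float64(0.2), np.float64(1.7), np.float64(20.8)], [np.float64(0.2), np.float64(1.7), np.float64(20.8)], [np.float64(0.2), np.float64(1.7), np.float64(20.8)]] twist each -0.05
```

```bash
python3 -m creep '{"delta_pos":[[0.2,2,20],[0.2,2,20],[0.2,1.5,20],[0,0,0],[0,0,0]],"twist":[-0.15,0,0,0,0]}'
python3 look.py wrist i_wrist
python3 - <<'E'
from h import *
from station import status
st=status.observe()
plan(st,[.4682,-.3039,.1135],-13.86,n=3)
E
```

```text
time_s: 9.78
tcp_pos: [0.4703, -0.3, 0.1623]
eef_rot: [0.993, -0.118, 0.004, 0.003]
wrist_force: [0.1, -0.0, 0.1]
width: 0.0173
tcp [ 0.4702 -0.3     0.1623] yaw -13.55 tilt z [ 0.0064 -0.0075 -1.    ] t=9.82 w=0.0170 F=[-0.2  0.1 -1. ]
world D [0. 0. 0.] dist 0.0 dyaw 0.00 -> twist total 0.00
[[np.float64(0.0), np.float64(-0.0), np.float64(-0.0)]] twist each 0.00
tcp [ 0.4702 -0.3     0.1623] yaw -13.55 tilt z [ 0.0064 -0.0075 -1.    ] t=9.82 w=0.0170 F=[-0.2  0.1 -1. ]
world D [ -2.   -3.9 -48.8] dist 49.0 dyaw -0.31 -> twist total 0.31
[[np.float64(-0.3), np.float64(1.4), np.float64(16.3)], [np.float64(-0.3), np.float64(1.4), np.float64(16.3)], [np.float64(-0.3), np.float64(1.4), np.float64(16.3)]] twist each 0.10
```

View pics/i_wrist.png

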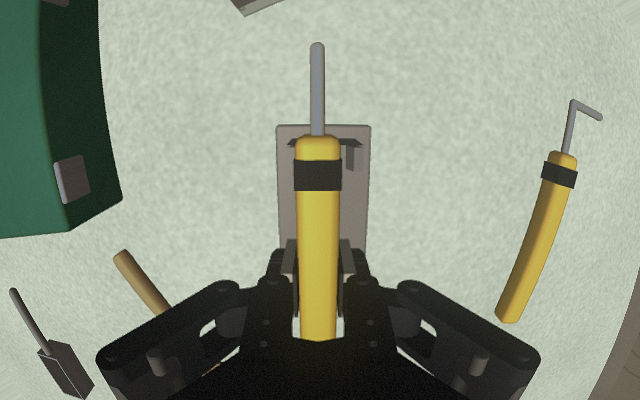

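```bash
python3 -m creep '{"delta_pos":[[-1,4.2,5],[0,0,5],[0,0,0]],"twist":[0.3,0,0]}'
python3 - <<'E'
from h import *
from station import status
st=status.observe()
plan(st,[.4682,-.3039,.1135],-13.86,n=3)
E
```

```text
time_s: 10.2
tcp_pos: [0.4688, -0.3044, 0.1532]
eef_rot: [0.993, -0.121, 0.005, 0.004]
wrist_force: [-0.2, 0.1, -1.4]
width: 0.0174
tcp [ 0.4688 -0.3044  0.1532] yaw -13.86 tilt z [ 0.0084 -0.0087 -0.9999] t=10.20 w=0.0174 F=[-0.2  0.1 -1.4]
world D [ -0.6   0.5 -39.7] dist 39.7 dyaw -0.00 -> twist total 0.00
[[np.float64(-0.2), np.float64(-0.1), np.float64(13.2)], [np.float64(-0.2), np.float64(-0.1), np.float64(13.2)], [np.float64(-0.2), np.float64(-0.1), np.float64(13.2)]] twist each 0.00
```

```bash
python3 -m creep '{"delta_pos":[[-0.5,0,10],[-0.5,0,10],[-0.5,0,6],[0,0,0]],"twist":[0,0,0,0]}'
python3 - <<'E'
from h import *
from station import status
st=status.observe()
plan(st,[.4682,-.3039,.1135],-13.86,n=1)
E
```

```text
time_s: 10.7
tcp_pos: [0.4672, -0.3042, 0.1248]
eef_rot: [0.993, -0.121, 0.004, 0.004]
wrist_force: [0.3, -0.6, -0.2]
width: 0.017
tcp [ 0.4672 -0.3042  0.1248] yaw -13.88 tilt z [ 0.0077 -0.0082 -0.9999] t=10.70 w=0.0170 F=[ 0.3 -0.6 -0.2]
world D [  1.    0.3 -11.3] dist 11.4 dyaw 0.02 -> twist total -0.02
[[np.float64(0.9), np.float64(-0.5), np.float64(11.3)]] twist each -0.02
```

```bash
python3 -m creep '{"delta_pos":[[0.9,-0.3,5],[0,0,4],[0,0,0]],"twist":[0,0,0]}'
python3 -m creep '{"delta_pos":[[0,0,1.5],[0,0,0]],"twist":[0,0]}'
python3 look.py wrist j_wrist
```

```text
time_s: 11.08
tcp_pos: [0.4685, -0.3043, 0.1154]
eef_rot: [0.993, -0.121, 0.005, 0.004]
wrist_force: [1.0, 0.0, -1.2]
width: 0.0172
time_s: 11.32
tcp_pos: [0.4687, -0.3044, 0.1141]
eef_rot: [0.993, -0.121, 0.005, 0.004]
wrist_force: [0.2, 0.3, -0.9]
width: 0.0169
tcp [ 0.4687 -0.3044  0.1141] yaw -13.87 tilt z [ 0.0086 -0.0088 -0.9999] t=11.38 w=0.0170 F=[ 0.3  0.2 -0.7]
world D [0. 0. 0.] dist 0.0 dyaw 0.00 -> twist total 0.00
[[np.float64(0.0), np.float64(-0.0), np.float64(-0.0)]] twist each 0.00
```

View pics/j_wrist.png

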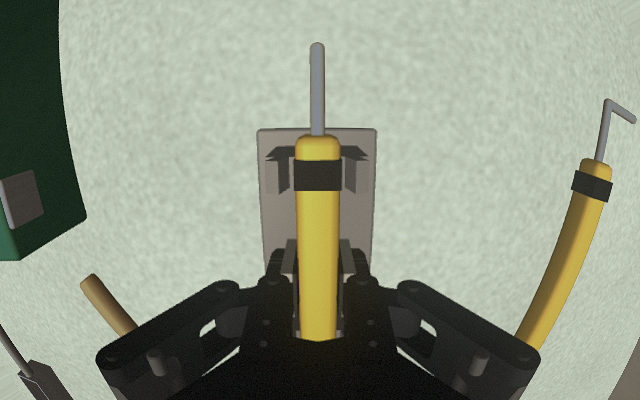

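The view matches the one from before the lift: cradle foot edges at columns 258–377, pen centred. Releasing.

```bash
python3 -m creep '{"delta_pos":[[0,0,0.7],[0,0,0]],"twist":[0,0]}'
python3 -m creep '{"delta_pos":[[0,0,0],[0,0,0],[0,0,0],[0,0,0]],"twist":[0,0,0,0]}' -1
python3 -m creep '{"delta_pos":[[0,0,-10],[0,0,-30],[0,0,-40],[0,0,-40],[0,0,0],[0,0,0]],"twist":[0,0,0,0,0,0]}' -1
python3 look.py wrist k_wrist
python3 - <<'E'
from h import *
from station import status
f=load("k_wrist");H=hsv(f);h,s,v=[H[...,i].astype(int) for i in range(3)]
y=(h>15)&(h<34)&(s>120)&(v>80);y[:,:260]=0;y[:,400:]=0
ys,xs=np.nonzero(y);Q=onplane(f,np.stack([xs,ys],-1),.068,True)[:,:2]
print(cv2.minAreaRect((Q*1000).astype(np.float32)),len(xs))
plan(status.observe(),[.445,.286,.235],171,n=12)
E
```

```text
time_s: 11.62
tcp_pos: [0.4688, -0.3045, 0.1136]
eef_rot: [0.993, -0.121, 0.005, 0.004]
wrist_force: [-0.5, 0.8, -1.1]
width: 0.0171
time_s: 12.12
tcp_pos: [0.469, -0.3046, 0.1138]
eef_rot: [0.993, -0.121, 0.005, 0.004]
wrist_force: [-0.6, 1.0, -0.4]
width: 0.0852
time_s: 12.88
tcp_pos: [0.4676, -0.3033, 0.2397]
eef_rot: [0.993, -0.121, 0.005, 0.004]
wrist_force: [-0.5, -0.3, -0.2]
width: 0.0852
tcp [ 0.4678 -0.3034  0.2397] yaw -13.87 tilt z [ 0.0099 -0.0097 -0.9999] t=12.93 w=0.0851 F=[0.3 0.3 0.9]
world D [0. 0. 0.] dist 0.0 dyaw 0.00 -> twist total 0.00
[[np.float64(0.0), np.float64(-0.0), np.float64(-0.0)]] twist each 0.00
((469.3869934082031, -304.16961669921875), (17.183181762695312, 126.79436492919922), 76.42464447021484) 2762
tcp [ 0.4678 -0.3034  0.2397] yaw -13.87 tilt z [ 0.0099 -0.0097 -0.9999] t=12.93 w=0.0851 F=[0.3 0.3 0.9]
world D [-22.8 589.4  -4.7] dist 589.9 dyaw -175.13 -> twist total 175.13
[[np.float64(-13.6), np.float64(-47.2), np.float64(0.4)], [np.float64(-25.1), np.float64(-42.3), np.float64(0.4)], [np.float64(-34.9), np.float64(-34.6), np.float64(0.4)], [np.float64(-42.5), np.float64(-24.7), np.float64(0.4)], [np.float64(-47.4), np.float64(-13.2), np.float64(0.4)], [np.float64(-49.1), np.float64(-0.8), np.float64(0.4)], [np.float64(-47.8), np.float64(11.6), np.float64(0.4)], [np.float64(-43.3), np.float64(23.3), np.float64(0.4)], [np.float64(-36.0), np.float64(33.4), np.float64(0.4)], [np.float64(-26.5), np.float64(41.4), np.float64(0.4)], [np.float64(-15.2), np.float64(46.8), np.float64(0.4)], [np.float64(-2.9), np.float64(49.1), np.float64(0.4)]] twist each 14.59
```

View pics/k_wrist.png

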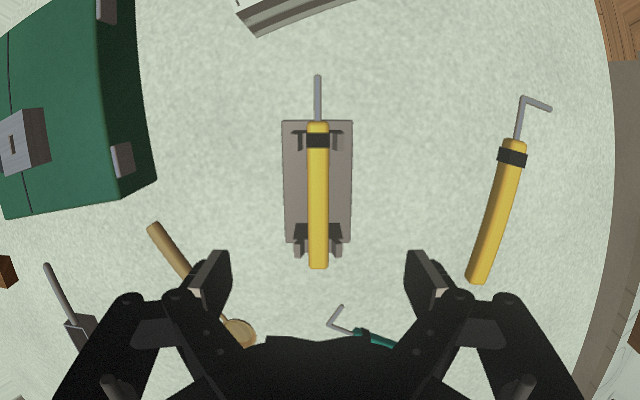

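The pen is back in its cradle (measured centre (0.4694,-0.3042) against (0.4691,-0.3039) before; handle from (318,122) to (318,268)). Next I swing to the key, turning the tool so that joint 6 has room for the clockwise turn.

Run:
```python
from h import *
from station import status
st=status.observe();print(st["joint_positions"].round(2))
plan(st,[.45,-.02,.245],78.6,n=9)
```

```text
[-0.58  0.32  1.85 -0.    0.97  1.24]
tcp [ 0.4678 -0.3034  0.2397] yaw -13.87 tilt z [ 0.0099 -0.0097 -0.9999] t=12.93 w=0.0851 F=[0.3 0.3 0.9]
world D [-17.8 283.4   5.3] dist 284.0 dyaw 92.47 -> twist total -92.47
[[np.float64(-9.5), np.float64(-30.1), np.float64(-0.6)], [np.float64(-3.9), np.float64(-31.3), np.float64(-0.6)], [np.float64(1.7), np.float64(-31.5), np.float64(-0.6)], [np.float64(7.3), np.float64(-30.7), np.float64(-0.6)], [np.float64(12.7), np.float64(-28.9), np.float64(-0.6)], [np.float64(17.6), np.float64(-26.2), np.float64(-0.6)], [np.float64(22.0), np.float64(-22.6), np.float64(-0.6)], [np.float64(25.7), np.float64(-18.3), np.float64(-0.6)], [np.float64(28.5), np.float64(-13.5), np.float64(-0.6)]] twist each -10.27
```

```bash
python3 -m creep '{"delta_pos":[[-10,-30,-0.6],[-4,-31,-0.6],[2,-31,-0.6],[7,-31,-0.6],[13,-29,-0.6],[18,-26,-0.6],[22,-23,-0.6],[26,-18,-0.6],[28,-13,-0.6]],"twist":[-10.3,-10.3,-10.3,-10.3,-10.3,-10.3,-10.3,-10.3,-10.3]}' -1
python3 - <<'E'
from h import *
from station import status
st=status.observe();print(st["joint_positions"].round(2))
plan(st,[.47,.285,.245],171,n=9)
E
```

```text
time_s: 14.05
tcp_pos: [0.4386, -0.0131, 0.2331]
eef_rot: [0.757, 0.653, -0.004, -0.0]
wrist_force: [1.5, -0.9, 0.2]
width: 0.0855
[-0.03  0.16  2.08 -0.01  0.91  0.12]
tcp [ 0.4386 -0.0131  0.2331] yaw 81.59 tilt z [-0.0065 -0.005  -1.    ] t=14.05 w=0.0855 F=[ 1.5 -0.9  0.2]
world D [ 31.4 298.1  11.9] dist 300.0 dyaw 89.41 -> twist total -89.41
[[np.float64(33.3), np.float64(-1.4), np.float64(-1.3)], [np.float64(33.0), np.float64(4.4), np.float64(-1.3)], [np.float64(31.8), np.float64(10.0), np.float64(-1.3)], [np.float64(29.6), np.float64(15.3), np.float64(-1.3)], [np.float64(26.5), np.float64(20.2), np.float64(-1.3)], [np.float64(22.6), np.float64(24.5), np.float64(-1.3)], [np.float64(18.0), np.float64(28.0), np.float64(-1.3)], [np.float64(12.9), np.float64(30.7), np.float64(-1.3)], [np.float64(7.4), np.float64(32.5), np.float64(-1.3)]] twist each -9.93
```

```bash
python3 -m creep '{"delta_pos":[[33,-1,-1.3],[33,4,-1.3],[32,10,-1.3],[30,15,-1.3],[26,20,-1.3],[23,24,-1.3],[18,28,-1.3],[13,31,-1.3],[7,32,-1.3],[0,0,0],[0,0,0]],"twist":[-9.9,-9.9,-9.9,-9.9,-9.9,-9.9,-9.9,-9.9,-9.9,0,0]}' -1
python3 look.py wrist l_wrist
```

```text
time_s: 15.42
tcp_pos: [0.4566, 0.2945, 0.2301]
eef_rot: [0.054, 0.998, -0.007, -0.013]
wrist_force: [0.7, -0.0, -0.6]
width: 0.0854
tcp [0.4567 0.2944 0.2302] yaw 173.84 tilt z [-0.0271 -0.0131 -0.9995] t=15.47 w=0.0854 F=[-0.1 -0.1 -0. ]
world D [0. 0. 0.] dist 0.0 dyaw 0.00 -> twist total 0.00
[[np.float64(0.0), np.float64(0.0), np.float64(-0.0)]] twist each 0.00
```

View pics/l_wrist.png

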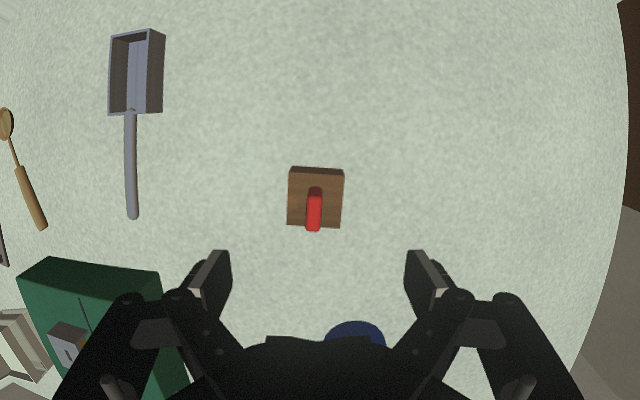

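The wrist view now has the key head at (314,210) on its wooden block at (315,197), near the image centre. The scoop is at the left and the jar below.

Run:
```python
from h import *
f=load("l_wrist");print(-f["R"].T@f["t"])
cv2.imwrite("pics/l_key.png",cv2.resize(f["img"][155:245,270:360,::-1],None,fx=6,fy=6,interpolation=cv2.INTER_CUBIC))
```

```text
[0.38547506 0.30387901 0.30119994]
```

View pics/l_key.png

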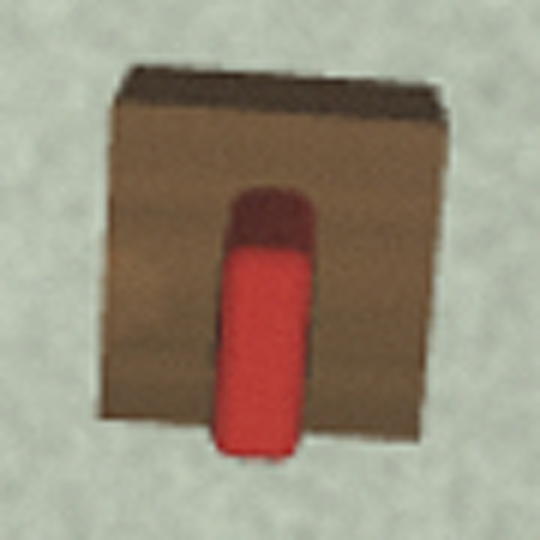

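```bash
cat > key.py <<'E'
from h import *
def kp(f,top,blk,off,s):
    for nm,p,z in (("top",top,.074),("blk",blk,.034)):
        Q=onplane(f,np.array(p)/s+off-.4,z,True)[:,:2]
        e=np.roll(Q,-1,0)-Q
        print(nm,Q.mean(0).round(4),(np.linalg.norm(e,axis=1)*1000).round(1),np.degrees(np.arctan2(e[:,1],e[:,0])).round(1))
E
python3 - <<'E'
from key import *
from station import status
f=load("l_wrist")
kp(f,[(224,247),(312,250),(299,459),(212,456)],[(113,101),(446,122),(421,440),(98,417)],[270,155],6)
st=status.observe()
plan(st,[.4615,.286,.28],171,n=4)
E
```

```text
top [0.4598 0.289 ] [11.2 28.5 11.4 28.5] [ 82.1  -9.3 -97.8 170.1]
blk [0.4603 0.2889] [48.9 49.8 49.8 49.4] [  80.4   -9.2 -100.1  169.7]
tcp [0.4567 0.2944 0.2302] yaw 173.84 tilt z [-0.0271 -0.0131 -0.9995] t=15.47 w=0.0854 F=[-0.1 -0.1 -0. ]
world D [ 4.8 -8.4 49.8] dist 50.7 dyaw -2.84 -> twist total 2.84
[[np.float64(-1.4), np.float64(-1.9), np.float64(-12.4)], [np.float64(-1.4), np.float64(-1.9), np.float64(-12.4)], [np.float64(-1.5), np.float64(-1.9), np.float64(-12.4)], [np.float64(-1.5), np.float64(-1.9), np.float64(-12.4)]] twist each 0.71
```

```bash
python3 -m creep '{"delta_pos":[[-1,-1.5,-12],[-1,-1.5,-12],[-1,-1.5,-12],[0,0,-6],[0,0,0],[0,0,0]],"twist":[1,1,1,0.3,0,0]}' -1
python3 -m creep '{"delta_pos":[[0,0,50],[0,0,0],[0,0,0]],"twist":[0,0,0]}' -1
python3 - <<'E'
from h import *
from station import status
st=status.observe()
plan(st,[.46,.289,.18],170.5,n=4)
E
```

```text
time_s: 16.23
tcp_pos: [0.4609, 0.2877, 0.2763]
eef_rot: [0.087, 0.996, -0.007, -0.012]
wrist_force: [-0.8, 0.1, 0.2]
width: 0.0852
time_s: 16.6
tcp_pos: [0.4602, 0.2877, 0.2266]
eef_rot: [0.087, 0.996, -0.007, -0.012]
wrist_force: [-0.3, -0.2, -0.2]
width: 0.0854
tcp [0.4602 0.2877 0.2266] yaw 170.04 tilt z [-0.0249 -0.0119 -0.9996] t=16.60 w=0.0854 F=[-0.3 -0.2 -0.2]
world D [ -0.2   1.3 -46.6] dist 46.6 dyaw 0.46 -> twist total -0.46
[[np.float64(0.1), np.float64(0.3), np.float64(11.7)], [np.float64(0.1), np.float64(0.3), np.float64(11.7)], [np.float64(0.1), np.float64(0.3), np.float64(11.7)], [np.float64(0.1), np.float64(0.3), np.float64(11.7)]] twist each -0.11
```

```bash
python3 -m creep '{"delta_pos":[[-30,27,0],[-30,27,0],[0,0,0],[0,0,0]],"twist":[0,0,0,0]}' -1
python3 - <<'E'
from h import *
from station import status
st=status.observe()
plan(st,[.46,.289,.23],170.5,n=4)
E
```

```text
time_s: 17.1
tcp_pos: [0.5313, 0.3323, 0.2302]
eef_rot: [0.087, 0.996, -0.006, -0.01]
wrist_force: [-0.4, -0.4, 0.0]
width: 0.0856
tcp [0.5313 0.3323 0.2302] yaw 170.07 tilt z [-0.0208 -0.0094 -0.9997] t=17.10 w=0.0856 F=[-0.4 -0.4  0. ]
world D [-71.3 -43.3  -0.2] dist 83.4 dyaw 0.43 -> twist total -0.43
[[np.float64(15.7), np.float64(-13.7), np.float64(0.0)], [np.float64(15.7), np.float64(-13.7), np.float64(0.0)], [np.float64(15.7), np.float64(-13.7), np.float64(0.0)], [np.float64(15.8), np.float64(-13.7), np.float64(0.0)]] twist each -0.11
```

```bash
python3 -m creep '{"delta_pos":[[5,-5,0],[9,-8,0],[9,-8,0],[9,-8,0],[9,-8,0],[9,-8,0],[7,-6,0],[4,-3,0],[0,0,0]],"twist":[0,0,0,0,0,0,0,0,0]}' -1
python3 look.py wrist m_wrist
python3 - <<'E'
from h import *
from station import status
st=status.observe()
plan(st,[.46,.289,.15],170.5,n=4)
f=load("m_wrist")
cv2.imwrite("pics/m_key.png",cv2.resize(f["img"][155:245,270:360,::-1],None,fx=6,fy=6,interpolation=cv2.INTER_CUBIC))
E
```

```text
time_s: 18.23
tcp_pos: [0.4543, 0.285, 0.2335]
eef_rot: [0.087, 0.996, -0.006, -0.01]
wrist_force: [0.5, -0.4, 0.1]
width: 0.0854
tcp [0.4546 0.2851 0.2335] yaw 170.07 tilt z [-0.0213 -0.0097 -0.9997] t=18.27 w=0.0854 F=[-0.1  0.3  0.8]
world D [0. 0. 0.] dist 0.0 dyaw 0.00 -> twist total 0.00
[[np.float64(0.0), np.float64(0.0), np.float64(-0.0)]] twist each 0.00
tcp [0.4546 0.2851 0.2335] yaw 170.07 tilt z [-0.0213 -0.0097 -0.9997] t=18.27 w=0.0854 F=[-0.1  0.3  0.8]
world D [  5.4   3.9 -83.5] dist 83.8 dyaw 0.43 -> twist total -0.43
[[np.float64(-1.2), np.float64(1.2), np.float64(20.9)], [np.float64(-1.2), np.float64(1.2), np.float64(20.9)], [np.float64(-1.2), np.float64(1.2), np.float64(20.9)], [np.float64(-1.2), np.float64(1.2), np.float64(20.9)]] twist each -0.11
```

View pics/m_key.png

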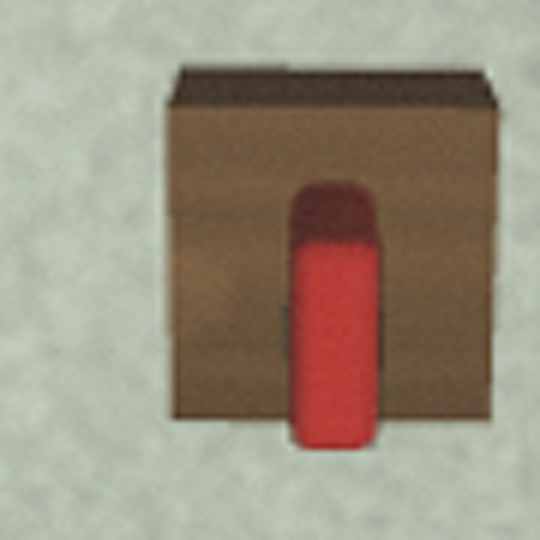

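```bash
python3 - <<'E'
from key import *
f=load("m_wrist")
kp(f,[(292,240),(379,241),(377,448),(293,448)],[(168,103),(498,106),(491,418),(172,418)],[270,155],6)
E
python3 -m creep '{"delta_pos":[[-43,39,0],[-43,39,0],[-43,39,0],[0,0,0],[0,0,0],[0,0,0]],"twist":[0,0,0,0,0,0]}' -1
python3 -m creep '{"delta_pos":[[5,-5,0],[10,-9,0],[10,-9,0],[10,-9,0],[10,-9,0],[10,-9,0],[10,-9,0],[10,-9,0],[10,-9,0],[10,-9,0],[6,-6,0],[0,0,0]],"twist":[0,0,0,0,0,0,0,0,0,0,0,0]}' -1
python3 - <<'E'
from h import *
from station import status
st=status.observe()
plan(st,[.46,.289,.15],170.5,n=4)
E
```

```text
top [0.4597 0.289 ] [11.2 28.5 11.2 28.6] [ 79.6  -9.6 -99.7 170.4]
blk [0.4601 0.289 ] [49.  49.3 49.6 49.7] [ 79.8  -9.4 -99.7 169.8]
time_s: 19.02
tcp_pos: [0.6055, 0.3805, 0.227]
eef_rot: [0.087, 0.996, -0.006, -0.011]
wrist_force: [0.2, -0.9, -0.1]
width: 0.0851
time_s: 20.52
tcp_pos: [0.4797, 0.3006, 0.2323]
eef_rot: [0.087, 0.996, -0.006, -0.011]
wrist_force: [0.9, 0.4, 0.3]
width: 0.0855
tcp [0.4797 0.3006 0.2323] yaw 170.06 tilt z [-0.0229 -0.0107 -0.9997] t=20.52 w=0.0855 F=[0.9 0.4 0.3]
world D [-19.7 -11.6 -82.3] dist 85.4 dyaw 0.44 -> twist total -0.44
[[np.float64(4.4), np.float64(-3.7), np.float64(20.6)], [np.float64(4.4), np.float64(-3.7), np.float64(20.6)], [np.float64(4.4), np.float64(-3.7), np.float64(20.6)], [np.float64(4.4), np.float64(-3.7), np.float64(20.6)]] twist each -0.11
```

```bash
python3 -m creep '{"delta_pos":[[4.4,-3.7,15],[4.4,-3.7,15],[4.2,-3.7,15],[4.2,-3.2,5],[0,0,0]],"twist":[-0.4,0,0,0,0]}' -1
python3 - <<'E'
from h import *
from station import status
st=status.observe()
plan(st,[.4612,.2895,.15],170.5,n=2)
E
```

```text
time_s: 21.15
tcp_pos: [0.4577, 0.288, 0.1778]
eef_rot: [0.083, 0.996, -0.007, -0.012]
wrist_force: [-0.9, 0.4, 0.4]
width: 0.0852
tcp [0.4577 0.288  0.1778] yaw 170.49 tilt z [-0.0247 -0.0118 -0.9996] t=21.15 w=0.0852 F=[-0.9  0.4  0.4]
world D [  3.5   1.5 -27.8] dist 28.0 dyaw 0.01 -> twist total -0.01
[[np.float64(-1.6), np.float64(1.0), np.float64(13.9)], [np.float64(-1.6), np.float64(1.0), np.float64(13.9)]] twist each -0.00
```

```bash
python3 -m creep '{"delta_pos":[[-1.8,1,25],[-1.8,1,20],[0,0,0],[0,0,0]],"twist":[0,0,0,0]}' -1
python3 look.py wrist n_wrist
python3 - <<'E'
from h import *
from station import status
st=status.observe()
plan(st,[.4613,.2896,.114],170.5,n=1)
E
```

```text
time_s: 21.65
tcp_pos: [0.4623, 0.2901, 0.1336]
eef_rot: [0.083, 0.997, -0.006, -0.01]
wrist_force: [-0.5, 0.9, 0.3]
width: 0.0854
tcp [0.4623 0.2901 0.1337] yaw 170.50 tilt z [-0.021  -0.0095 -0.9997] t=21.70 w=0.0851 F=[-0.   0.4  0.6]
world D [0. 0. 0.] dist 0.0 dyaw 0.00 -> twist total 0.00
[[np.float64(0.0), np.float64(0.0), np.float64(-0.0)]] twist each 0.00
tcp [0.4623 0.2901 0.1337] yaw 170.50 tilt z [-0.021  -0.0095 -0.9997] t=21.70 w=0.0851 F=[-0.   0.4  0.6]
world D [ -1.   -0.5 -19.7] dist 19.7 dyaw -0.00 -> twist total 0.00
[[np.float64(1.0), np.float64(-0.7), np.float64(19.7)]] twist each 0.00
```

View pics/n_wrist.png

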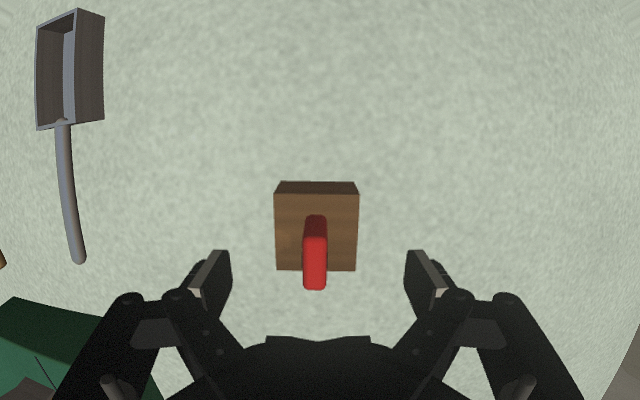

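The key head at (314,255) is centred between the jaws. Going down the last 20 mm and gripping.

```bash
python3 -m creep '{"delta_pos":[[0.6,-0.6,10],[0.4,0,8],[0,0,1.5],[0,0,0]],"twist":[0,0,0,0]}' -1
python3 - <<'E'
from h import *
from station import status
st=status.observe()
plan(st,[.4613,.2896,.114],170.5,n=1)
E
```

```text
time_s: 22.2
tcp_pos: [0.4612, 0.2897, 0.1141]
eef_rot: [0.083, 0.997, -0.005, -0.009]
wrist_force: [0.1, -0.3, -0.4]
width: 0.0855
tcp [0.4612 0.2897 0.1141] yaw 170.50 tilt z [-0.0193 -0.0085 -0.9998] t=22.20 w=0.0855 F=[ 0.1 -0.3 -0.4]
world D [ 0.1 -0.1 -0.1] dist 0.2 dyaw -0.00 -> twist total 0.00
[[np.float64(-0.1), np.float64(-0.1), np.float64(0.1)]] twist each 0.00
```

```bash
python3 -m creep '{"delta_pos":[[0,0,0],[0,0,0],[0,0,0],[0,0,0],[0,0,0]],"twist":[0,0,0,0,0]}' 1 60
python3 -m creep '{"delta_pos":[[0,0,-5],[0,0,-10],[0,0,-10],[0,0,-12],[0,0,-15],[0,0,-20],[0,0,-20],[0,0,-15],[0,0,0],[0,0,0]],"twist":[0,0,0,0,0,0,0,0,0,0]}'
python3 look.py wrist o_wrist; python3 look.py side o_side
```

```text
time_s: 22.82
tcp_pos: [0.4614, 0.2898, 0.1146]
eef_rot: [0.083, 0.997, -0.005, -0.009]
wrist_force: [0.5, -1.3, 0.2]
width: 0.0113
time_s: 24.08
tcp_pos: [0.4638, 0.291, 0.2303]
eef_rot: [0.083, 0.997, -0.004, -0.008]
wrist_force: [-0.4, 0.8, -1.0]
width: 0.0109
tcp [0.4638 0.291  0.2302] yaw 170.50 tilt z [-0.0164 -0.0066 -0.9998] t=24.12 w=0.0112 F=[-0.5 -0.5 -0.1]
world D [0. 0. 0.] dist 0.0 dyaw 0.00 -> twist total 0.00
[[np.float64(0.0), np.float64(0.0), np.float64(-0.0)]] twist each 0.00
tcp [0.4637 0.291  0.23  ] yaw 170.50 tilt z [-0.0167 -0.0068 -0.9998] t=24.18 w=0.0108 F=[ 0.8  0.4 -0.7]
world D [0. 0. 0.] dist 0.0 dyaw 0.00 -> twist total 0.00
[[np.float64(0.0), np.float64(0.0), np.float64(-0.0)]] twist each 0.00
```

View pics/o_wrist.png

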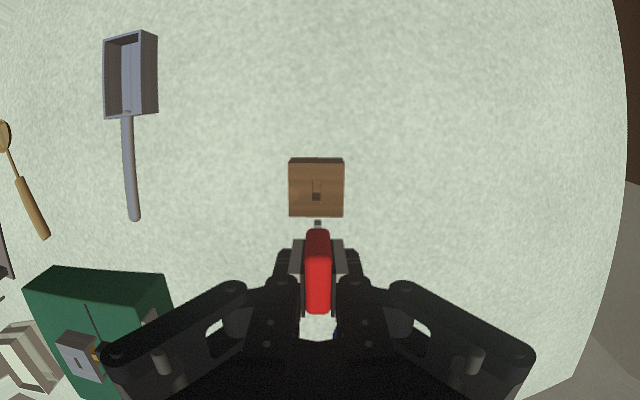

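The key is out of its block and held in the jaws: head at (318,270), bit tip at (317,224), empty hole at (316,195).

Run:
```python
from h import *
from station import status
st=status.observe();print(st["joint_positions"].round(2))
plan(st,[.6066+.001,-.0324,.262],173.3,n=11)
```

```text
[ 0.56  0.33  1.86  0.    0.98 -0.85]
tcp [0.4637 0.291  0.23  ] yaw 170.50 tilt z [-0.0167 -0.0068 -0.9998] t=24.18 w=0.0108 F=[ 0.8  0.4 -0.7]
world D [ 143.9 -323.4   32. ] dist 355.3 dyaw 2.80 -> twist total -2.80
[[np.float64(-17.7), np.float64(-26.8), np.float64(-2.9)], [np.float64(-17.6), np.float64(-26.9), np.float64(-2.9)], [np.float64(-17.5), np.float64(-27.0), np.float64(-2.9)], [np.float64(-17.4), np.float64(-27.1), np.float64(-2.9)], [np.float64(-17.3), np.float64(-27.1), np.float64(-2.9)], [np.float64(-17.1), np.float64(-27.2), np.float64(-2.9)], [np.float64(-17.0), np.float64(-27.3), np.float64(-2.9)], [np.float64(-16.9), np.float64(-27.4), np.float64(-2.9)], [np.float64(-16.8), np.float64(-27.4), np.float64(-2.9)], [np.float64(-16.7), np.float64(-27.5), np.float64(-2.9)], [np.float64(-16.5), np.float64(-27.6), np.float64(-2.9)]] twist each -0.25
```

```bash
python3 -m creep '{"delta_pos":[[-8,-12,-8],[-18,-27,-8],[-18,-27,-8],[-18,-27,-6],[-18,-28,-2],[-18,-28,0],[-17,-28,0],[-17,-28,0],[-17,-28,0],[-15,-25,0],[-8,-12,0],[0,0,0]],"twist":[-0.25,-0.25,-0.25,-0.25,-0.25,-0.25,-0.25,-0.25,-0.25,-0.25,-0.25,0]}'
python3 look.py wrist p_wrist
python3 - <<'E'
from h import *
from station import status
st=status.observe()
plan(st,[.6076,-.0324,.25],173.3,n=2)
E
```

```text
time_s: 25.68
tcp_pos: [0.6004, -0.0191, 0.2628]
eef_rot: [0.057, 0.998, -0.006, -0.011]
wrist_force: [0.2, 0.3, -1.2]
width: 0.0111
tcp [ 0.6    -0.0185  0.2628] yaw 173.43 tilt z [-0.0223 -0.0105 -0.9997] t=25.73 w=0.0112 F=[-0.2  0.2  0.4]
world D [0. 0. 0.] dist 0.0 dyaw 0.00 -> twist total 0.00
[[np.float64(0.0), np.float64(0.0), np.float64(-0.0)]] twist each 0.00
tcp [ 0.6    -0.0185  0.2628] yaw 173.43 tilt z [-0.0223 -0.0105 -0.9997] t=25.73 w=0.0112 F=[-0.2  0.2  0.4]
world D [  7.6 -13.9 -12.8] dist 20.3 dyaw -0.13 -> twist total 0.13
[[np.float64(-4.6), np.float64(-6.5), np.float64(6.4)], [np.float64(-4.6), np.float64(-6.5), np.float64(6.4)]] twist each 0.07
```

View pics/p_wrist.png

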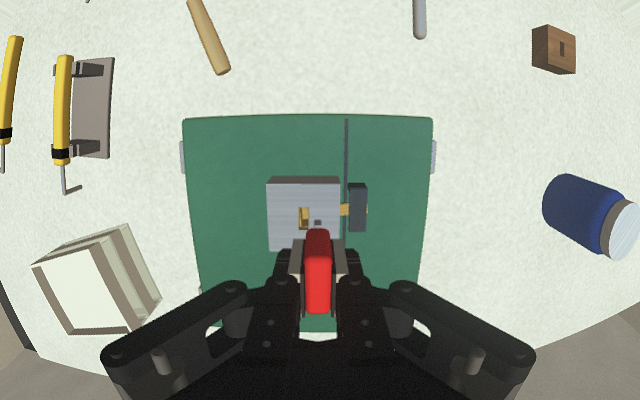

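Run:
```python
from h import *
f=load("p_wrist")
cv2.imwrite("pics/p_hole.png",cv2.resize(f["img"][165:255,255:375,::-1],None,fx=6,fy=6,interpolation=cv2.INTER_CUBIC))
```

```text
(no output)
```

View pics/p_hole.png

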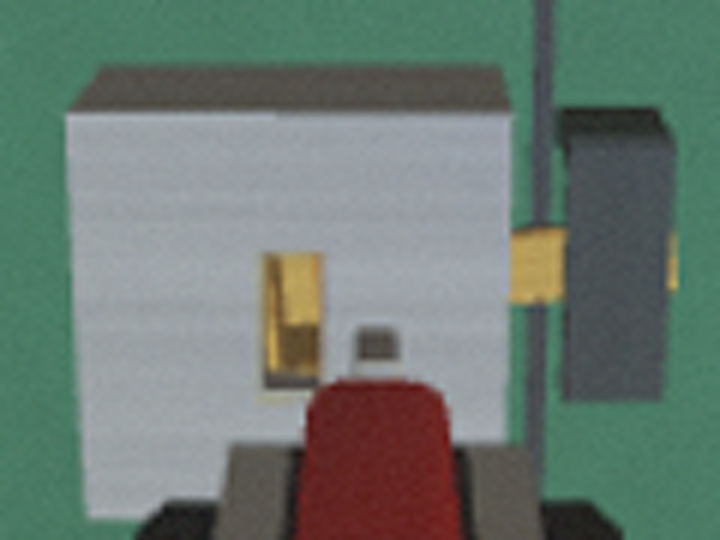

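Run:
```python
from h import *
from station import status
np.set_printoptions(precision=4,suppress=True)
f=load("p_wrist");off=np.array([255,165])
P=lambda p:np.array(p)/6+off-.4
sl=P([(263,253),(324,253),(323,390),(264,390)])
Q=onplane(f,sl,.11,True)[:,:2];print("slot",Q.mean(0));e=np.roll(Q,-1,0)-Q;print(np.linalg.norm(e,axis=1)*1000,np.degrees(np.arctan2(e[:,1],e[:,0])))
lk=P([(67,113),(511,113)]);Q=onplane(f,lk,.11,True)[:,:2];e=Q[1]-Q[0];print("lock edge mid",Q.mean(0),np.linalg.norm(e),np.degrees(np.arctan2(e[1],e[0])))
st=status.observe();R=Ro.from_quat(st["eef_rot"]).as_matrix()
R0=Ro.from_quat([0.083,0.997,-0.005,-0.009]).as_matrix();k=R0.T@[0,0,-1];print("k tool",k)
tip=st["tcp_pos"]+R@(np.array([0,0,.054])+.052*k);print("tip",tip, "key dir",R@k)
front=tip+R@np.array([.008,0,0])
print("front proj",proj(f,front,True),"seen",P((378,328)), "ray at z:",onplane(f,P((378,328)),tip[2],True),front)
```

```text
slot [ 0.6061 -0.0318]
[ 7.7141 18.5716  7.6469 18.5966] [ 83.7071  -7.4833 -96.0961 172.7255]
lock edge mid [ 0.5788 -0.0291] 0.05526621592799707 83.51023674144459
k tool [-0.0171  0.0115  0.9998]
tip [ 0.5986 -0.0191  0.1568] key dir [-0.004  -0.0011 -1.    ]
front proj [[318.2075 218.0863]] seen [317.6    219.2667] ray at z: [[ 0.5915 -0.0187  0.1568]] [ 0.5907 -0.0182  0.157 ]
```

```bash
python3 -m creep '{"delta_pos":[[-3,-4,8],[-3,-4,8],[-2.6,-3.7,8],[0,0,0],[0,0,0]],"twist":[0,0,0,0,0]}'
python3 look.py wrist q_wrist
python3 - <<'E'
from h import *
f=load("q_wrist")
cv2.imwrite("pics/q_hole.png",cv2.resize(f["img"][165:255,255:375,::-1],None,fx=6,fy=6,interpolation=cv2.INTER_CUBIC))
E
```

```text
time_s: 26.35
tcp_pos: [0.606, -0.0297, 0.2363]
eef_rot: [0.056, 0.998, -0.006, -0.012]
wrist_force: [0.2, -0.0, 0.0]
width: 0.0112
tcp [ 0.606  -0.0297  0.2363] yaw 173.59 tilt z [-0.0243 -0.01   -0.9997] t=26.40 w=0.0113 F=[ 0.1  0.  -0.2]
world D [0. 0. 0.] dist 0.0 dyaw 0.00 -> twist total 0.00
[[np.float64(0.0), np.float64(0.0), np.float64(-0.0)]] twist each 0.00
```

View pics/q_hole.png

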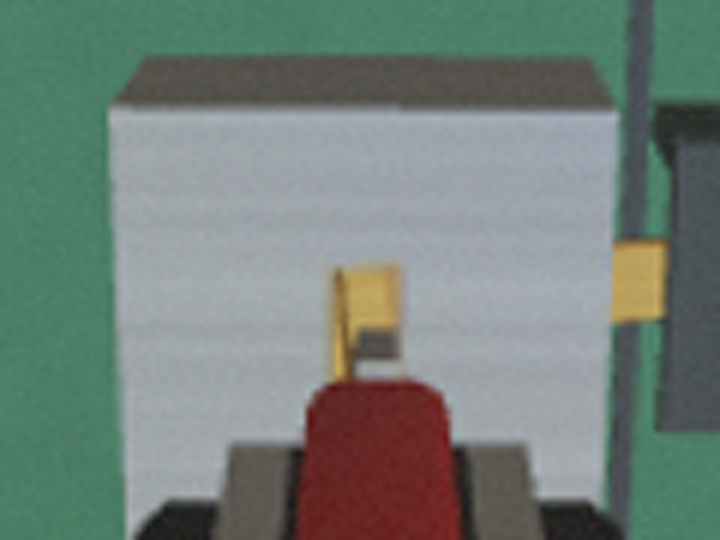

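```bash
cat > tipe.py <<'E'
from h import *
from station import status
np.set_printoptions(precision=4,suppress=True)
def err(f,off,s,slot_end,tipf,st=None):
    st=status.observe();R=Ro.from_quat(st["eef_rot"]).as_matrix()
    P=lambda p:np.array(p)/s+off-.4
    u=np.array([np.cos(np.radians(173.3)),np.sin(np.radians(173.3))])
    c=onplane(f,P(slot_end),.11,True)[0,:2]-.00925*u
    tz=st["tcp_pos"][2]-.106
    t=onplane(f,P(tipf),tz,True)[0,:2]-.008*u
    print("slot c",c,"tip",t,"z",tz)
    k=[-.0171,.0115,.9998];print("tip fk",st["tcp_pos"]+R@(np.array([0,0,.054])+.052*np.array(k)),"dir",R@k)
    for cc in (c,np.array([.6062,-.0320])):
        d=(cc-t)*1000;w=np.array([u@d, np.array([u[1],-u[0]])@d]);print("tool dx,dy",w)
E
python3 - <<'E'
from tipe import *
f=load("q_wrist");err(f,np.array([255,165]),6,(367.5,266.5),(378,328))
E
```

```text
slot c [ 0.6059 -0.0318] tip [ 0.6049 -0.0302] z 0.13032194161924993
tip fk [ 0.6044 -0.0303  0.1303] dir [-0.006  -0.0004 -1.    ]
tool dx,dy [-1.2132 -1.4081]
tool dx,dy [-1.5366 -1.5875]
```

```bash
python3 -m creep '{"delta_pos":[[-1.3,-1.5,6],[0,0,6],[0,0,2],[0,0,0],[0,0,0]],"twist":[0,0,0,0,0]}'
python3 look.py wrist r_wrist
python3 - <<'E'
from h import *
f=load("r_wrist")
cv2.imwrite("pics/r_hole.png",cv2.resize(f["img"][185:245,275:355,::-1],None,fx=9,fy=9,interpolation=cv2.INTER_CUBIC))
E
```

```text
time_s: 27.02
tcp_pos: [0.6069, -0.0315, 0.2217]
eef_rot: [0.056, 0.998, -0.006, -0.012]
wrist_force: [-0.6, 0.0, -1.1]
width: 0.0111
tcp [ 0.6069 -0.0315  0.2217] yaw 173.60 tilt z [-0.0236 -0.01   -0.9997] t=27.07 w=0.0112 F=[ 0.6  0.4 -0.9]
world D [0. 0. 0.] dist 0.0 dyaw 0.00 -> twist total 0.00
[[np.float64(0.0), np.float64(0.0), np.float64(-0.0)]] twist each 0.00
```

View pics/r_hole.png

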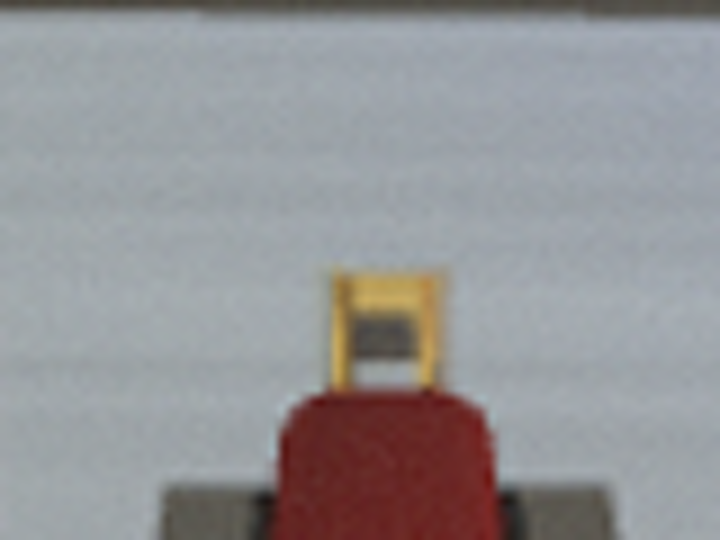

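Run:
```python
from tipe import *
f=load("r_wrist");err(f,np.array([275,185]),9,(386.5,268),(384.5,313))
```

```text
slot c [ 0.6058 -0.0321] tip [ 0.6058 -0.0322] z 0.11573748791015241
tip fk [ 0.6054 -0.0321  0.1158] dir [-0.0053 -0.0004 -1.    ]
tool dx,dy [0.0095 0.0594]
tool dx,dy [-0.3548  0.2116]
```

Aligned to about 0.3 mm: bit at (385,335) between the slot edges at columns 330–443 of the crop. Inserting down to the plug.

```bash
python3 -m creep '{"delta_pos":[[-0.2,0,4],[0,0,4],[0,0,3],[0,0,2],[0,0,0]],"twist":[0,0,0,0,0]}'
python3 - <<'E'
from h import *
from station import status
st=status.observe();plan(st,[.6069,-.0315,.19],173.3,n=1);print(st["moment"])
E
```

```text
time_s: 27.7
tcp_pos: [0.6068, -0.0317, 0.2078]
eef_rot: [0.056, 0.998, -0.006, -0.012]
wrist_force: [-0.4, 0.5, -1.1]
width: 0.0112
tcp [ 0.6068 -0.0317  0.2078] yaw 173.60 tilt z [-0.0236 -0.01   -0.9997] t=27.70 w=0.0112 F=[-0.4  0.5 -1.1]
world D [  0.1   0.2 -17.8] dist 17.8 dyaw -0.30 -> twist total 0.30
[[np.float64(-0.1), np.float64(0.2), np.float64(17.8)]] twist each 0.30
[ 0.03134837 -0.00046168 -0.04965848]
```

```bash
python3 -m creep '{"delta_pos":[[0,0,2],[0,0,1]],"twist":[0,0]}'
python3 -m creep '{"delta_pos":[[0,0,2],[0,0,2]],"twist":[0,0]}'
```

```text
time_s: 27.95
tcp_pos: [0.6068, -0.0317, 0.2048]
eef_rot: [0.056, 0.998, -0.006, -0.011]
wrist_force: [0.3, -0.4, -0.7]
width: 0.0111
time_s: 28.2
tcp_pos: [0.6068, -0.0317, 0.2007]
eef_rot: [0.056, 0.998, -0.006, -0.011]
wrist_force: [0.2, -0.7, -0.6]
width: 0.0113
```

```bash
python3 -m creep '{"delta_pos":[[0,0,2],[0,0,2]],"twist":[0,0]}'
python3 -m creep '{"delta_pos":[[0,0,2],[0,0,2]],"twist":[0,0]}'
python3 look.py wrist s_wrist; python3 look.py side s_side;python3 look.py scene s_scene
python3 - <<'E'
from h import *
A=load("s_side");B=load("s_scene")
a=[cv2.resize(g["img"][v:v+60,u:u+60,::-1],(400,400),interpolation=cv2.INTER_CUBIC) for g,u,v in ((A,245,140),(B,345,170))]
cv2.imwrite("pics/s_2.png",np.hstack(a))
E
```

```text
time_s: 28.45
tcp_pos: [0.6067, -0.0318, 0.1964]
eef_rot: [0.056, 0.998, -0.006, -0.011]
wrist_force: [0.5, 0.3, -1.0]
width: 0.0109
time_s: 28.7
tcp_pos: [0.6066, -0.0319, 0.1921]
eef_rot: [0.056, 0.998, -0.006, -0.011]
wrist_force: [-0.6, -0.3, -1.0]
width: 0.0107
tcp [ 0.6065 -0.0319  0.1918] yaw 173.60 tilt z [-0.0233 -0.0101 -0.9997] t=28.75 w=0.0113 F=[ 0.7 -0.1 -1.1]
world D [0. 0. 0.] dist 0.0 dyaw 0.00 -> twist total 0.00
[[np.float64(0.0), np.float64(0.0), np.float64(-0.0)]] twist each 0.00
tcp [ 0.6065 -0.0319  0.192 ] yaw 173.60 tilt z [-0.0233 -0.0101 -0.9997] t=28.80 w=0.0113 F=[-1.  -0.3 -0.7]
world D [0. 0. 0.] dist 0.0 dyaw 0.00 -> twist total 0.00
[[np.float64(0.0), np.float64(0.0), np.float64(-0.0)]] twist each 0.00
tcp [ 0.6065 -0.0319  0.1921] yaw 173.60 tilt z [-0.0233 -0.0101 -0.9997] t=28.85 w=0.0115 F=[ 0.5  0.4 -1.1]
world D [0. 0. 0.] dist 0.0 dyaw 0.00 -> twist total 0.00
[[np.float64(0.0), np.float64(0.0), np.float64(-0.0)]] twist each 0.00
```

View pics/s_wrist.png

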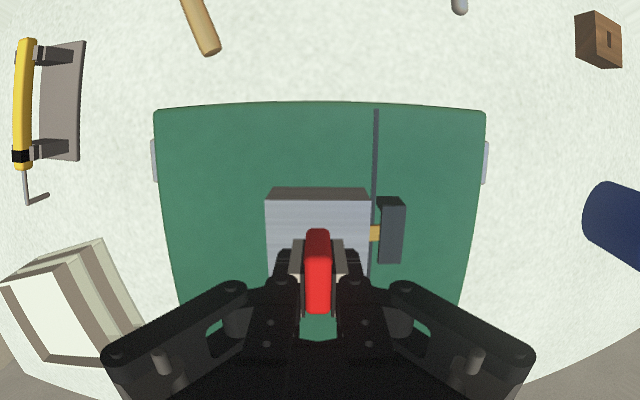

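View pics/s_2.png

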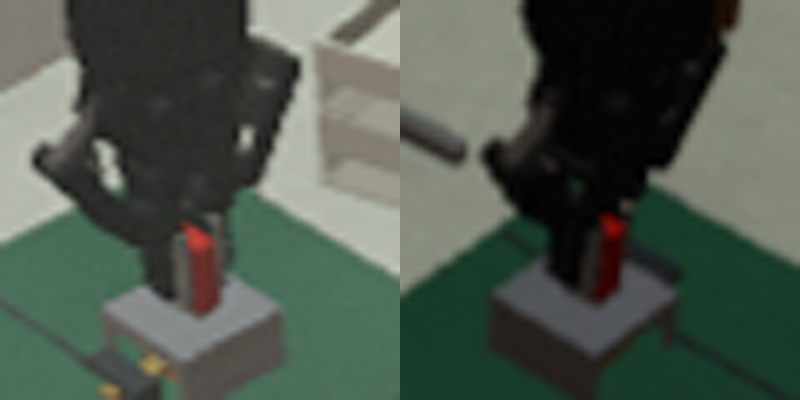

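No contact force and no slip in the jaws (head still at rows 230–314), so the bit has already passed the plug. It is about 24 of 26 mm down; seating it.

```bash
python3 -m creep '{"delta_pos":[[0,0,1.5],[0,0,1]],"twist":[0,0]}'
python3 -m creep '{"delta_pos":[[0,0,1.5],[0,0,1.5]],"twist":[0,0]}'
```

```text
time_s: 29.1
tcp_pos: [0.6067, -0.0319, 0.1904]
eef_rot: [0.056, 0.998, -0.006, -0.011]
wrist_force: [-3.5, -0.0, 11.6]
width: 0.0109
time_s: 29.35
tcp_pos: [0.6068, -0.0319, 0.1902]
eef_rot: [0.056, 0.998, -0.006, -0.011]
wrist_force: [-5.9, -0.3, 15.0]
width: 0.0113
```

Contact at TCP z = 0.1903 puts the tip 25.7 mm below the face, so the collar is seated. Now turning clockwise, watching force and moment.

```bash
python3 -m creep '{"delta_pos":[[0,0,0.5],[0,0,0.5],[0,0,0.5]],"twist":[5,6,6]}' 1 90
python3 - <<'E'
from h import *
from station import status
st=status.observe();plan(st,[.6068,-.0319,.19],173.3,n=1);print(st["moment"],st["joint_positions"].round(2))
E
```

```text
time_s: 29.72
tcp_pos: [0.6068, -0.0316, 0.1905]
eef_rot: [0.207, 0.978, -0.007, -0.009]
wrist_force: [-0.8, -0.1, 4.2]
width: 0.0109
tcp [ 0.6068 -0.0316  0.1905] yaw 156.13 tilt z [-0.0212 -0.0096 -0.9997] t=29.73 w=0.0109 F=[-0.8 -0.1  4.2]
world D [-0.  -0.3 -0.5] dist 0.6 dyaw 17.17 -> twist total -17.17
[[np.float64(-0.1), np.float64(-0.3), np.float64(0.5)]] twist each -17.17
[0.16440664 0.2831462  0.12100289] [-0.05  0.46  1.75 -0.01  0.95 -1.2 ]
```

```bash
python3 -m creep '{"delta_pos":[[0,0,0.5],[0,0,0.5],[0,0,0.5],[0,0,0.5],[0,0,0.5],[0,0,0.5]],"twist":[6,6,6,6,6,6]}' 1 90
python3 - <<'E'
from h import *
from station import status
st=status.observe();plan(st,[.6068,-.0319,.19],173.3,n=1);print(st["moment"],st["joint_positions"].round(2))
E
```

```text
time_s: 30.48
tcp_pos: [0.6073, -0.031, 0.1905]
eef_rot: [0.508, 0.861, -0.009, -0.006]
wrist_force: [-1.4, -0.3, 3.9]
width: 0.0105
tcp [ 0.6073 -0.031   0.1905] yaw 118.96 tilt z [-0.0193 -0.0089 -0.9998] t=30.48 w=0.0105 F=[-1.4 -0.3  3.9]
world D [-0.5 -0.9 -0.5] dist 1.1 dyaw 54.34 -> twist total -54.34
[[np.float64(-0.5), np.float64(-0.8), np.float64(0.5)]] twist each -54.34
[0.12502939 0.17544224 0.14705041] [-0.05  0.46  1.75 -0.01  0.95 -0.55]
```

```bash
python3 -m creep '{"delta_pos":[[0,0,0.5],[0,0,0.5],[0,0,0.5],[0,0,0.5],[0,0,0.5]],"twist":[6,6,6,6,6]}' 1 90
python3 - <<'E'
from h import *
from station import status
st=status.observe();plan(st,[.6068,-.0319,.19],173.3,n=1);print(st["moment"],st["joint_positions"].round(2))
E
```

```text
time_s: 31.1
tcp_pos: [0.6078, -0.031, 0.1905]
eef_rot: [0.719, 0.695, -0.009, -0.003]
wrist_force: [-2.3, -0.7, 4.7]
width: 0.0109
tcp [ 0.6078 -0.031   0.1905] yaw 88.03 tilt z [-0.0171 -0.0089 -0.9998] t=31.10 w=0.0109 F=[-2.3 -0.7  4.7]
world D [-1.  -0.9 -0.5] dist 1.4 dyaw 85.27 -> twist total -85.27
[[np.float64(-1.0), np.float64(-1.0), np.float64(0.5)]] twist each -85.27
[0.16995516 0.16875072 0.18410617] [-0.05  0.46  1.75 -0.01  0.95 -0.01]
```

```bash
python3 -m creep '{"delta_pos":[[0,0,0.5],[0,0,0.5]],"twist":[5,5]}' 1 90
python3 - <<'E'
from h import *
from station import status
st=status.observe();plan(st,[.6068,-.0319,.19],173.3,n=1);print(st["moment"],st["joint_positions"].round(2))
E
```

```text
time_s: 31.35
tcp_pos: [0.608, -0.031, 0.1905]
eef_rot: [0.779, 0.627, -0.009, -0.002]
wrist_force: [-1.8, -0.3, 3.8]
width: 0.0107
tcp [ 0.608  -0.031   0.1905] yaw 77.71 tilt z [-0.0163 -0.0091 -0.9998] t=31.35 w=0.0107 F=[-1.8 -0.3  3.8]
world D [-1.2 -0.9 -0.5] dist 1.6 dyaw 95.59 -> twist total -95.59
[[np.float64(-1.1), np.float64(-0.9), np.float64(0.5)]] twist each -95.59
[0.17813558 0.17743421 0.24088725] [-0.05  0.46  1.75 -0.01  0.95  0.17]
```

```bash
python3 -m creep '{"delta_pos":[[0,0,0.5],[0,0,0.5]],"twist":[4,4]}' 1 90
python3 - <<'E'
from h import *
from station import status
st=status.observe();plan(st,[.6068,-.0319,.19],173.3,n=1);print(st["moment"],st["joint_positions"].round(2))
E
```

```text
time_s: 31.6
tcp_pos: [0.608, -0.031, 0.1905]
eef_rot: [0.822, 0.57, -0.009, -0.001]
wrist_force: [-2.0, -0.4, 4.1]
width: 0.0109
tcp [ 0.608  -0.031   0.1905] yaw 69.49 tilt z [-0.0157 -0.0093 -0.9998] t=31.60 w=0.0109 F=[-2.  -0.4  4.1]
world D [-1.2 -0.9 -0.5] dist 1.6 dyaw 103.81 -> twist total -103.81
[[np.float64(-1.3), np.float64(-0.9), np.float64(0.5)]] twist each -103.81
[0.26329565 0.19031347 0.62150169] [-0.05  0.46  1.75 -0.01  0.94  0.32]
```

The moment jumped from 0.24 to 0.62 N m at about 104° of tool turn, so the plug is on its stop. Checking before handing in.

```bash
python3 look.py wrist t_wrist; python3 look.py scene t_scene; python3 look.py side t_side
python3 - <<'E'
from h import *
from station import status
A=load("t_side");B=load("t_scene")
a=[cv2.resize(g["img"][v:v+60,u:u+60,::-1],(400,400),interpolation=cv2.INTER_CUBIC) for g,u,v in ((A,245,140),(B,345,170))]
cv2.imwrite("pics/t_2.png",np.hstack(a))
print(status.observe()["moment"])
E
```

```text
tcp [ 0.6081 -0.031   0.1905] yaw 69.30 tilt z [-0.0156 -0.0093 -0.9998] t=31.65 w=0.0111 F=[-1.8 -0.8  5. ]
world D [0. 0. 0.] dist 0.0 dyaw 0.00 -> twist total 0.00
[[np.float64(0.0), np.float64(0.0), np.float64(-0.0)]] twist each 0.00
tcp [ 0.6081 -0.031   0.1905] yaw 69.57 tilt z [-0.0156 -0.0093 -0.9998] t=31.70 w=0.0106 F=[-2.1 -0.5  5. ]
world D [0. 0. 0.] dist 0.0 dyaw 0.00 -> twist total 0.00
[[np.float64(0.0), np.float64(0.0), np.float64(-0.0)]] twist each 0.00
tcp [ 0.6081 -0.031   0.1905] yaw 69.67 tilt z [-0.0156 -0.0093 -0.9998] t=31.75 w=0.0107 F=[-1.9 -0.9  5.7]
world D [0. 0. 0.] dist 0.0 dyaw 0.00 -> twist total 0.00
[[np.float64(0.0), np.float64(0.0), np.float64(-0.0)]] twist each 0.00
[0.17628555 0.26243057 0.48093003]
```

View pics/t_wrist.png

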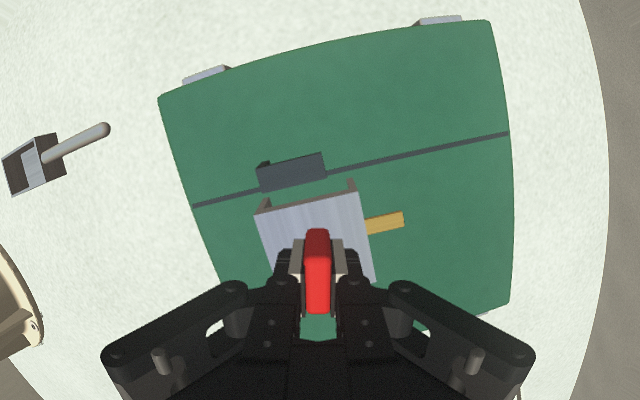

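View pics/t_2.png

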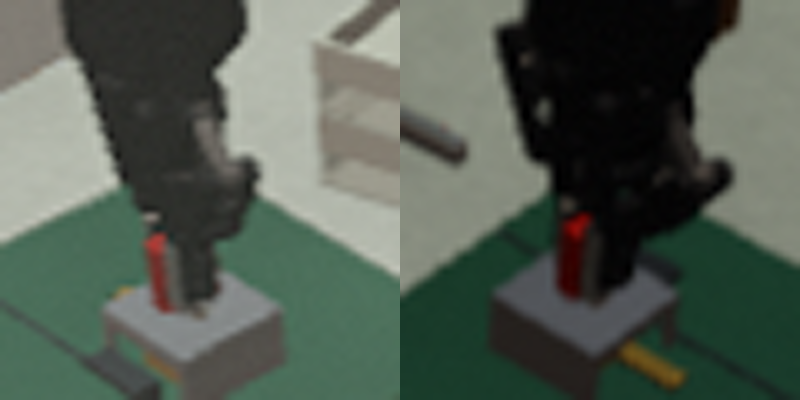

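View pics/t_scene.png

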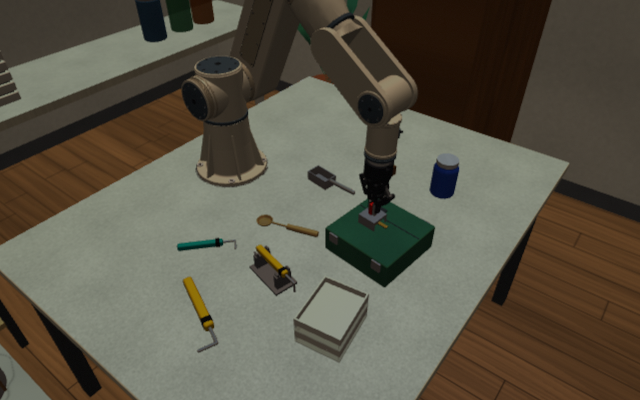

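The brass tongue has swung out of the keeper and now lies parallel to the lock's edge (wrist (385,222); slopes -0.24 and -0.23), which is a quarter turn. The holding moment is steady at about 0.48 N m, the head is still centred in the jaws, and the pen sits in its cradle. Handing in with this push held.

Run:
```python
from station import job,status
print(job.job_done())
s=status.observe();print(s["time_s"],s["moment"],s["width"],s["wrist_force"])
```

```text
the job is handed in; nothing more can be done
None
the job is handed in; nothing more can be done
```

The job is handed in at about 31.8 s of the 72 s allowed, with the key still gripped and the lock held turned against its spring. No verdict was reported.

- **Pen:** I took the smaller yellow pen from its cradle and held its nozzle about 30 mm above the keyhole, within about 1 mm of its axis, for over 1.5 s. Then I laid it back; the cameras put it within about 0.5 mm of where it started.
- **Key:** I lifted it straight out of its block and pushed it in until the collar seated, with the tip about 25.7 mm below the lock face. The plug never stuck, so no wiggling was needed.
- **Turn:** I turned it clockwise until it hit the stop, about 104° of tool turn including play and give, with the moment rising from 0.24 to 0.62 N m. The brass tongue swung a quarter turn, parallel to the lock's edge.
- **Last checks before hand-in:** The lock was held at about 0.48 N m and 5 N of downward push. In the last pictures the jar, trays, scoop and spoon look to be where they started; I did not measure them.
- **Off nominal:** The tool drifted up to about 1.7° from vertical during fast moves. The key itself stayed within about 0.4° of vertical going in. The scene and side cameras disagreed by a few mm early on, so I used the wrist camera for the fine alignment.

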